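Lay up a laminated mallet on its dowels

TASK

Put the wooden mallet together in its gluing jig, layer by layer. Standing at the handle-rest end of the jig and looking towards the lower cheek, drop the dark core block over the left dowel and the red core block over the right one, sloping faces towards each other so that the gap follows the flare of the handle; then lay the handle flat between them, flared end flush with the far side of the head and its butt on the rest, and last seat the loose cheek over both dowels, flat on the cores, to close the head. Leave the plain hardwood offcut and the box of screws where they are.

Things in the scene. Friction and masses are not known exactly. Their poses are not given: they have to be found in the camera images.
- jig: Fixed jig, board 210x160x12 mm. Origin: centre of its underside; x runs from rest end to head end, y left, z up. Pale lower cheek (60 in x, 120 in y) fixed at x=60, y=0, top z=34. Two 12 mm dowels (chamfered tips) stand in it at x=60, y=+40 (left) and y=-40 (right), tips z=78. Fences round it, top z=28. Cork-faced handle rest 30x54 at x=-58, top z=34. Seated cores reach z=60.
- dark_core_mid (a point): Dark brown core block, loose, lying flat, 60 mm in x, 26 thick. Point: axis of its 16 mm through bore (chamfered), half-way up. Grip the straight faces x=-30 and x=+30. Outer face straight at y=+20; inner face slopes from y=-27 (at x=-30) to y=-17 (at x=+30). z up. In place: left dowel, axes along the jig's axes.
- red_core_mid (a point): Red core block, loose, lying flat, 60 mm in x, 26 thick. Point: axis of its 16 mm through bore (chamfered), half-way up. Grip the straight faces x=-30 and x=+30. Outer face straight at y=-20; inner face slopes from y=+27 (at x=-30) to y=+17 (at x=+30). z up. In place: right dowel, axes along the jig's axes. Mirror image of the dark one.
- handle_mid (a point): Handle, loose, flat, 170 mm long. Point: middle of the grip at half thickness, near the balance point. x to the flared end at x=90; flare 25 thick, 40 wide there, 20 wide at x=30 (3 mm play each side between the cores). Grip x=-34..12: 32 wide in y, 20 thick. Butt end at x=-80: 36 wide, 25 thick. In place: axes along the jig's, point above the jig's origin at z=46.5, level, underside at z=34.
- cheek_mid (a point): Loose upper cheek, pale board lying flat: 60 mm in x (grip across this), 120 in y, 22 thick. Point: its centre, half-way up. Two 16 mm through bores, chamfered below, at x=0, y=+40 and y=-40. Fits either way round. z up. In place: bores over the dowels, underside on the cores.
- screw_box: A carton of screws with a green lid, 72 x 95 x 38 mm. Bystander. Origin: centre of its underside.
- offcut: A plain reddish-brown hardwood offcut without a bore, 96 x 63 x 22 mm, lying on the bench. Bystander. Origin: centre of its underside.

How it is judged:
By the outcome, as a careful person would: the job done as asked, in the order asked, and still so for the second after the job is handed in, with the robot touching nothing.
It also fails if it takes over 112 s, if anything falls off the work surface, if the arm or the gripper's body presses on something with over 40 N, if the wrist force passes 120 N, or if a joint passes its speed limit or range.

ROBOT

A 6-joint arm with a two-finger parallel gripper is mounted at the origin on a cart in front of the work surface, level with it; the furniture and walls round the work are solid. World frame = base frame: x ahead of the robot, y to its left, z up, the work surface at z = 0. Lengths are in m, angles in degrees, forces in N, time in s.
With the tool pointing down it reaches from about 0.3 to 0.75 m from the base axis. Payload 8.5 kg.
Tool frame: the origin (TCP) lies between the finger pads; the fingertips stand 19 mm ahead of it and the grasp point (between the pads) is the TCP; z points along the fingers, y is the line along which they close (so a half turn about z gives the same grasp; the last joint's range is limited). The gripper opens to 85 mm and grips with 20 to 120 N. Pads are 22 mm wide; open, the fingers measure 114 mm over their backs; the gripper's body (76 mm by 85 mm) begins 54 mm behind the grasp point. The pads swing forward as they close: fully open they stand 13 mm farther back than shut.
Start: joints at [-77.71, 21.807, 74.336, -0, 83.858, -12.336], TCP at [0.229, -0.5, 0.227] pointing down, gripper open.
Joint ranges: [-178.18, 178.18], [-50.72, 133.34], [12.68, 142.11], [-81.47, 261.47], [9.98, 163.14], [-165.26, 165.26]. Speed limits (degrees/s): [136.94, 136.94, 180, 180, 180, 180].

INTERFACE

Orientations are given as a 3x3 rotation matrix whose columns are the frame's x, y, z axes.
In Python, from rig import env, optics gives the robot as it stands.
- The arm moves only by the tool arm_command, never from a script. Its argument "commands" is one flat list of numbers, 7 for each row, row after row: the closure, from -1 (fully open) to 1 (shut), so that 0 is half open, then the shift along the tool's x, y, z as a fraction of full scale, then the turn, a rotation vector about the tool's x, y, z as a fraction of full scale. A call has 1 to 12 rows; each row is the pose to reach, as a shift and turn from the pose commanded when the call began, along the tool's axes at that moment; what a row does not reach only later rows make up. Full scale, the value 1, is 500 mm for a shift and 120 degrees for a turn. A row lasts 1/12 s, in which the tool goes at most 41.7 mm and 7.16 degrees, less where a joint would pass 70% of its speed; a pose out of reach is approached as far as the arm can. A call with a number of a shift or a turn outside -1 to 1 is refused whole. A call with a gripper value outside its range is refused whole. The fingers move at their own pace and stop on an object; "newtons" is the grip in N (left out, the last holds). Time passes only in rows, so rows that repeat a pose let the fingers close. It gives the time, the measured TCP pose, the force, the opening and the grip force at its end, in the units of the state.
- env.observe(): the state, without advancing time (a new reading comes with each control period).
- optics.get_image(name): name is "scene" or "top"; returns a dict with "image" (400x640x3 uint8, red, green, blue), "intrinsics" (3x3 intrinsics, pixels), "origin" and "orientation" of the camera in the world. Camera axes: x right, y down, z forward; pixel columns grow to the right and rows downward; lengths in m; the calibration is good to about 2 mm. A picture is of the moment at which its call begins. There is no depth.
- env.close_job(): hands the job in; it is judged then, once.
The state is a dict: "time_s": time; "q": joint angles; "qvel": joint speeds; "joint_efforts": joint torques, N m; "position": TCP position; "tool_rot": TCP orientation; "ft_force": force on the tool from outside, world axes, zero at the start; "wrist_torque": the same for the moment, N m; "grip_width": finger opening in m; "gripper_force": force on a finger pad.
Only numpy, scipy, OpenCV 4.12 (cv2) and the standard library are available. Lean on these libraries where they do the work, as an engineer would, in place of code of your own. Each camera call takes 0.05 s, during which the arm holds its last target. There are 200 camera calls.

## Working session

There is one attempt and no reset: what is moved stays moved. The work goes in short steps, Python scripts to look and compute and a tool call to move; the robot and the scene stay as the last step left them, time stands still between calls to the robot, and variables do not carry over. Pictures are saved under pics/ and viewed, at most 14 in all, crops included, and the job is handed in when it is done.

Besides the shell and the picture viewer there is one more tool, called after ">>>" as name(argument=value, ...) on one line, values as JSON. arm_command: Moves the arm, as the interface text tells. Shift numbers are shares of 500 mm and turn numbers shares of 120 degrees, none past 1 either way. Its arguments: {"type":"object","properties":{"commands":{"type":"array","items":{"type":"number"}},"newtons":{"type":"number"}},"required":["commands"]}

```bash
ls; mkdir -p pics
python3 - <<'E'
from rig import env, optics
import cv2
for n in("top","scene"):
    d=optics.get_image(n); cv2.imwrite(f"pics/{n}0.png",d["image"][:,:,::-1]); print(n,d["intrinsics"],d["origin"],d["orientation"])
s=env.observe();print(s)
E
```

```text
pics
top [[472.94769289   0.         311.14822473]
 [  0.         472.94769289 197.55382053]
 [  0.           0.           1.        ]] [0.40427852 0.10105941 1.16253073] [[-0.0095783  -0.98970875  0.14277551]
 [-0.99979624  0.01201587  0.01622027]
 [-0.01776892 -0.14259106 -0.98962218]]
scene [[431.78538626   0.         326.58245133]
 [  0.         431.78538626 202.03599307]
 [  0.           0.           1.        ]] [0.1672179  0.78584961 1.02651238] [[-0.86005348 -0.39556161  0.32224063]
 [-0.51014819  0.6573953  -0.55459917]
 [ 0.00753866 -0.64137542 -0.76719016]]
{'time_s': 0.1, 'q': array([-7.77112090e+01,  2.18364094e+01,  7.43782293e+01,  5.74155376e-04,
        8.38569450e+01, -1.23381317e+01]), 'qvel': array([ 0.01447832, -0.05172272, -0.17686513, -0.01589104,  0.08083227,
        0.03238734]), 'joint_efforts': array([ 2.45978015e-03, -4.49221802e+01, -2.31656331e+01, -2.69914908e-04,
        3.69613335e-03,  2.82374486e-06]), 'position': array([ 0.22911339, -0.49972533,  0.22629311]), 'tool_rot': array([[ 9.09040888e-01,  4.16706850e-01, -2.56179947e-04],
       [ 4.16706837e-01, -9.09040107e-01,  1.22286434e-03],
       [ 2.76698102e-04, -1.21838562e-03, -9.99999219e-01]]), 'ft_force': array([ 0.4178615 , -0.45526404,  0.55712586]), 'wrist_torque': array([-0.05210087,  0.00463159,  0.01458383]), 'gripper_force': 0.0, 'grip_width': 0.08539635909945095}
```

View pics/top0.png

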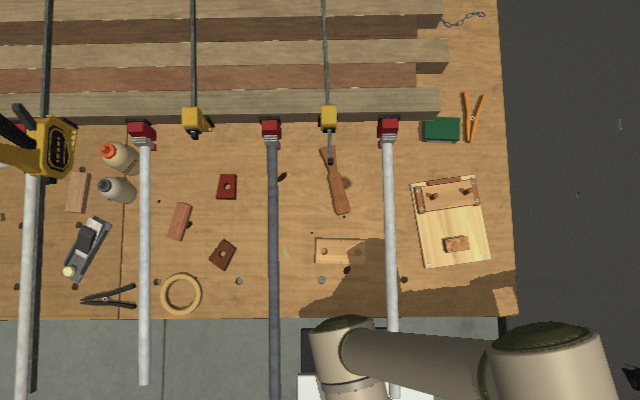

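View pics/scene0.png

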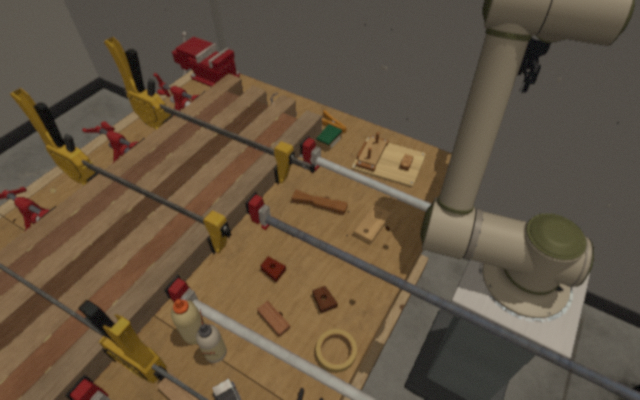

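```bash
cat > h.py <<'E'
import numpy as np, cv2
from rig import env, optics
def grab(n,k=1):
    ds=[optics.get_image(n) for _ in range(k)]
    d=ds[0]; d["image"]=np.mean([x["image"] for x in ds],0).astype(np.uint8); return d
def crop(d,x0,y0,w,h,s,name,g=10):
    im=cv2.resize(d["image"][y0:y0+h,x0:x0+w,::-1],None,fx=s,fy=s,interpolation=cv2.INTER_CUBIC)
    for u in range(-(-x0//g)*g,x0+w,g):
        X=int((u-x0+.5)*s); cv2.line(im,(X,0),(X,6),(255,255,0),1); cv2.putText(im,str(u),(X-10,16),0,.35,(255,255,0),1)
    for v in range(-(-y0//g)*g,y0+h,g):
        Y=int((v-y0+.5)*s); cv2.line(im,(0,Y),(6,Y),(255,255,0),1); cv2.putText(im,str(v),(8,Y+4),0,.35,(255,255,0),1)
    cv2.imwrite(f"pics/{name}.png",im)
def ray(d,u,v):
    r=np.array(d["orientation"])@np.linalg.solve(d["intrinsics"],[u,v,1]); return np.array(d["origin"]),r
def at(d,u,v,z):
    o,r=ray(d,u,v); return (o+r*(z-o[2])/r[2])
def proj(d,P):
    p=(np.atleast_2d(P)-d["origin"])@np.array(d["orientation"])@np.array(d["intrinsics"]).T
    return p[:,:2]/p[:,2:]
E
python3 - <<'E'
from h import *
import pickle
d=grab("top",4); s=grab("scene",2); pickle.dump((d,s),open("d0.pkl","wb"))
crop(d,160,165,110,115,5,"A"); crop(d,305,140,110,130,4.6,"B"); crop(d,395,165,110,115,5,"C")
E
```

```text
(no output)
```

View pics/A.png

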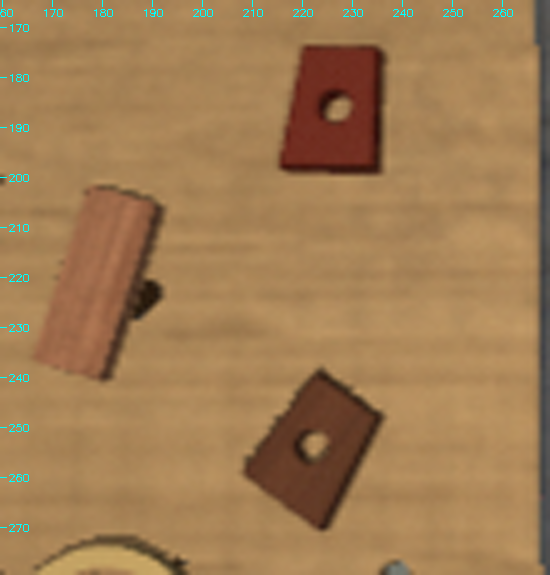

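View pics/B.png

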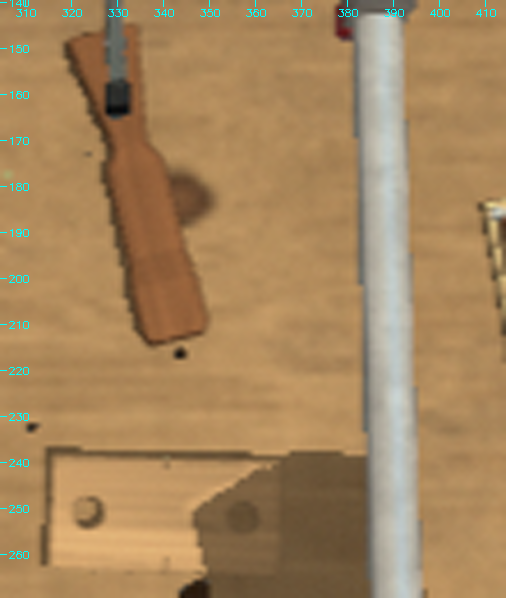

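View pics/C.png

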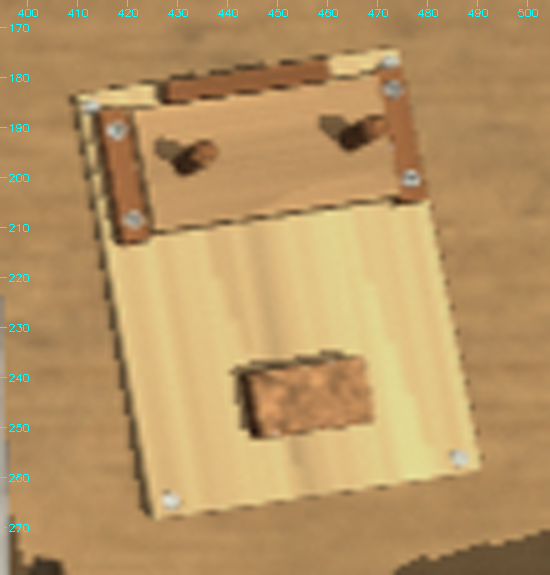

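Run:
```python
from h import *
import pickle
d,s=pickle.load(open("d0.pkl","rb"))
crop(s,245,110,200,150,4,"S")
```

```text
(no output)
```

View pics/S.png

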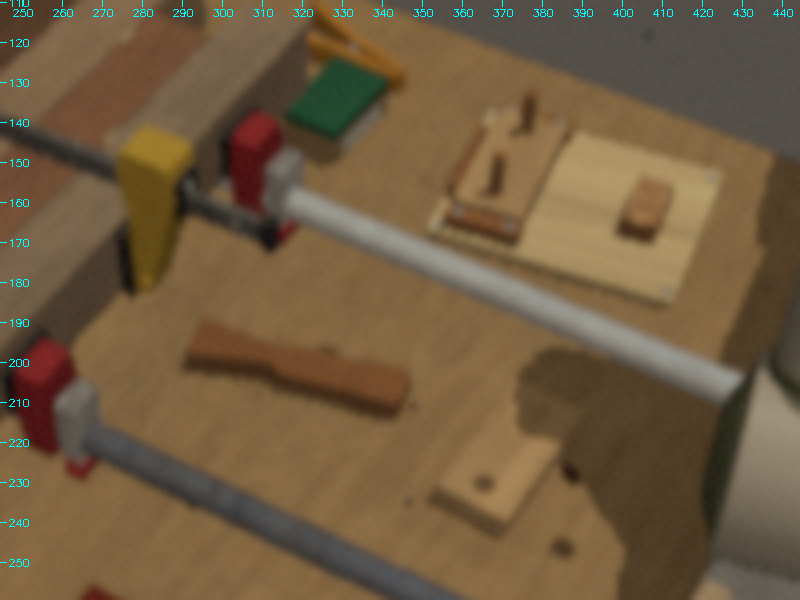

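```bash
cat > fit.py <<'E'
from h import *
import pickle
from scipy.optimize import least_squares
d,s=pickle.load(open("d0.pkl","rb"))
def A(p): return np.array(p)/5+[159.5,164.5]
def B(p): return np.array(p)/4.6+[304.5,139.5]
def C(p): return np.array(p)/5+[394.5,164.5]
core=lambda sg:[[30,sg*20,26],[-30,sg*20,26],[30,-sg*17,26],[-30,-sg*27,26],[0,0,26]]
M={}
M["red"]=(core(-1),A([[378,47],[376,169],[304,47],[281,166],[336,106]]),[0.45,.3,0])
M["dark"]=(core(1),A([[321,369],[244,472],[380,415],[321,527],[313,446]]),[0.35,.3,-37])
M["handle"]=([[90,20,25],[-80,18,25],[-80,-18,25],[90,-20,25]],B([[68,46],[146,344],[207,325],[138,25]]),[.45,.0,10])
M["cheek"]=([[0,40,22],[0,-40,22],[30,60,22],[-30,60,22]],B([[89,512],[243,517],[50,455],[48,562]]),[.3,.0,0])
M["jig"]=([[105,80,12],[105,-80,12],[-105,-80,12],[-105,80,12],[60,40,78],[60,-40,78],[30,60,34],[30,-60,34],[-43,27,34],[-43,-27,34],[-73,-27,34],[-73,27,34]],
 C([[75,97],[398,49],[480,466],[150,516],[208,148],[378,126],[150,233],[393,197],[246,372],[366,356],[373,421],[253,437]]),[.4,-.3,10])
M["offcut"]=([[48,31.5,22]],A([[90,188]]),[.4,.4,0])
def T(q,P):
    c,n=np.cos(np.radians(q[2])),np.sin(np.radians(q[2])); P=np.array(P)/1000.
    return np.c_[q[0]+c*P[:,0]-n*P[:,1],q[1]+n*P[:,0]+c*P[:,1],P[:,2]]
pose={}
if __name__=="__main__":
    for k in("red","dark","handle","cheek","jig"):
        P,uv,q0=M[k]
        r=least_squares(lambda q:(proj(d,T(q,P))-uv).ravel(),q0,x_scale=[.1,.1,10],loss="soft_l1")
        pose[k]=r.x; print(k,r.x.round(4)); print((proj(d,T(r.x,P))-uv).round(1).tolist())
    pickle.dump(pose,open("pose.pkl","wb"))
    # bars
    def tri(a,b):
        o1,r1=ray(d,*a);o2,r2=ray(s,*b);m=np.linalg.lstsq(np.c_[r1,-r2],o2-o1,rcond=None)[0];return o1+r1*m[0],o2+r2*m[1]
    print("bar tip",tri((330,161),(312,169)))
    def plane(dd,a,b):
        o,r=ray(dd,*a);_,r2=ray(dd,*b);n=np.cross(r,r2);n/=np.linalg.norm(n);return n,n@o
    for nm,a,b,c,e in(("white",(387.5,145),(391,265),(320,160),(425,205)),("dark",(271,140),(274,380),(270,219),(350,257)),("white2",(145,150),(144,380),(195,300),(340,380)),("thin",(325,20),(327,100),(248,141),(310,168))):
        n1,d1=plane(d,a,b);n2,d2=plane(s,c,e)
        for x in(.3,.5):
            print(nm,np.linalg.solve(np.array([n1,n2,[1,0,0]]),[d1,d2,x]).round(3))
    # overlay
    for k,t in pose.items():
        P=np.array(M[k][0])
    def poly(img,k,P,dd,f,x0,y0):
        uv=((proj(dd,T(pose[k],P))-[x0-.5,y0-.5])*f).astype(int); cv2.polylines(img,[uv.reshape(-1,1,2)],True,(0,255,0),1)
    def rect(a,b,c,e,z): return [[a,c,z],[b,c,z],[b,e,z],[a,e,z]]
    hand=[[90,20,25],[30,10,22],[12,16,22],[-34,16,22],[-80,18,25],[-80,-18,25],[-34,-16,22],[12,-16,22],[30,-10,22],[90,-20,25]]
    S=[("red",[[30,-20,26],[-30,-20,26],[-30,27,26],[30,17,26]]),("dark",[[30,20,26],[-30,20,26],[-30,-27,26],[30,-17,26]]),("handle",hand),("cheek",rect(-30,30,-60,60,22)),
     ("jig",rect(-105,105,-80,80,12)),("jig",rect(30,90,-60,60,34)),("jig",rect(-73,-43,-27,27,34))]
    th=np.linspace(0,2*np.pi,20)
    cir=lambda x,y,r,z:[[x+r*np.cos(t),y+r*np.sin(t),z] for t in th]
    S+=[("jig",cir(60,40,6,78)),("jig",cir(60,-40,6,78)),("red",cir(0,0,8,26)),("dark",cir(0,0,8,26)),("cheek",cir(0,40,8,22)),("cheek",cir(0,-40,8,22))]
    def mk(dd,x0,y0,w,h,f):
        im=cv2.resize(dd["image"][y0:y0+h,x0:x0+w,::-1],None,fx=f,fy=f,interpolation=cv2.INTER_CUBIC)
        for k,P in S: poly(im,k,P,dd,f,x0,y0)
        return im
    a=mk(d,205,165,62,115,5);b=mk(d,310,140,85,130,4.4);c=mk(d,405,165,92,115,4)
    W=np.zeros((600,1200,3),np.uint8)
    o=0
    for im in(a,b):
        h,w=im.shape[:2];W[:h,o:o+w]=im;o+=w
    cv2.imwrite("pics/ov1.png",W[:,:o][:,:800])
    cs=mk(s,255,120,180,140,4.2); cv2.imwrite("pics/ov2.png",cs)
    cv2.imwrite("pics/ov3.png",mk(d,405,165,92,115,5))
E
python3 fit.py
```

```text
red [ 0.5996  0.3256 -0.7265]
[[0.2, -0.1], [-0.0, -0.3], [-0.0, -0.1], [-0.3, 0.3], [0.1, 0.2]]
dark [  0.4356   0.3336 -36.586 ]
[[-0.3, 0.1], [-0.1, -0.2], [0.1, -0.1], [0.0, 0.5], [0.3, -0.3]]
handle [ 0.6078  0.0603 12.7541]
[[-0.5, -1.3], [-0.3, 0.4], [0.9, 1.1], [0.0, -0.4]]
cheek [ 0.4381  0.051  -2.6265]
[[-0.2, -0.2], [-0.2, -0.1], [0.4, -0.6], [-0.0, 1.3]]
jig [ 0.51   -0.2155  7.4747]
[[0.0, -1.0], [-0.2, -0.5], [-0.1, 1.3], [-0.1, 0.7], [-0.7, 0.4], [-0.4, -0.0], [0.4, -0.4], [1.4, -0.2], [0.3, 0.2], [-1.1, 0.2], [-0.2, -0.2], [1.2, -0.2]]
bar tip (array([0.62868506, 0.07587969, 0.15852946]), array([0.62827807, 0.0757218 , 0.15844245]))
white [ 0.3   -0.065  0.043]
white [ 0.5   -0.066  0.043]
dark [0.3   0.209 0.05 ]
dark [0.5   0.212 0.048]
white2 [0.3   0.505 0.057]
white2 [0.5   0.513 0.056]
thin [0.3   0.076 0.16 ]
thin [0.5   0.078 0.162]
```

View pics/ov1.png

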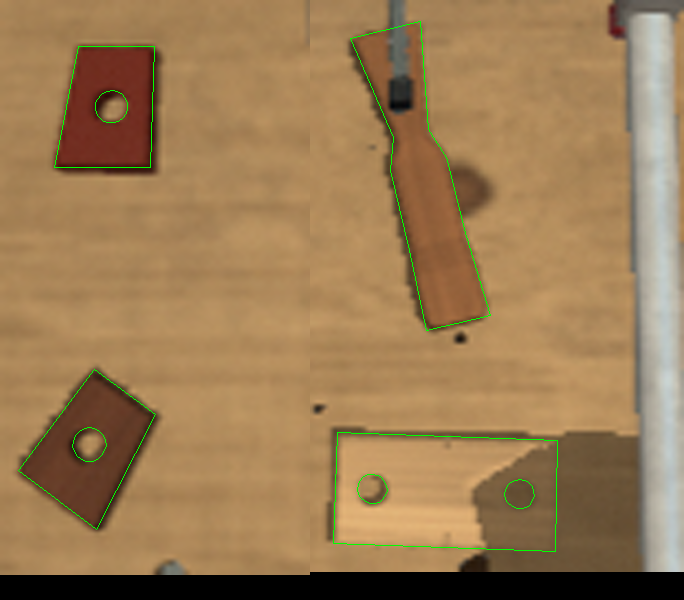

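View pics/ov3.png

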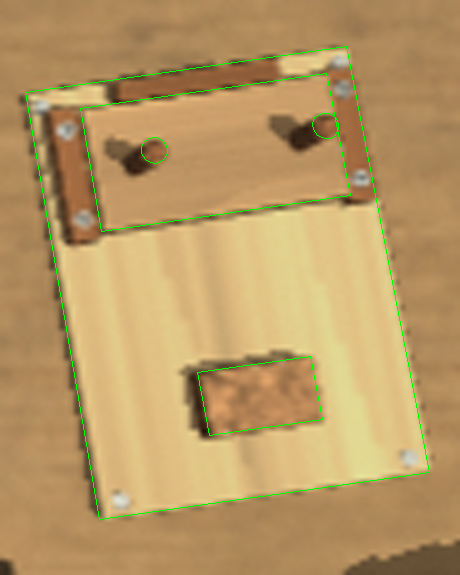

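```bash
cat > go.py <<'E'
from h import *
import sys,pickle
from scipy.spatial.transform import Rotation as Ro
pose=pickle.load(open("pose.pkl","rb"))
def Rt(a,tilt=0):
    a=np.radians(a);c,s=np.cos(a),np.sin(a)
    R=np.array([[c,s,0],[s,-c,0],[0,0,-1]])
    return R@Ro.from_euler("y",tilt,degrees=True).as_matrix()
def go(*ws):
    s=env.observe();R0=s["tool_rot"];p=s["position"]
    print("t",round(s["time_s"],2),"p",p.round(4),"a",np.degrees(np.arctan2(R0[1,0],R0[0,0])).round(2),"w",round(s["grip_width"],4),"F",s["ft_force"].round(1),"g",round(s["gripper_force"],1))
    for w in ws:
        d=R0.T@(np.array(w[:3])-p); r=Ro.from_matrix(R0.T@Rt(*w[3:])).as_rotvec(degrees=True)
        print(w,"->",(d/.5).round(4).tolist(),(r/120).round(4).tolist(),"n>=",max(np.linalg.norm(d)/.0417,np.linalg.norm(r)/7.16).round(1))
def pt(k,x,y,z=0):
    q=pose[k];c,s=np.cos(np.radians(q[2])),np.sin(np.radians(q[2]))
    return [round(float(q[0]+c*x/1e3-s*y/1e3),4),round(float(q[1]+s*x/1e3+c*y/1e3),4),z]
E
python3 - <<'E'
from go import *
print(pt("jig",60,40),pt("jig",60,-40),pt("jig",60,0),pose)
x,y,_=pt("dark",0,0)
go([.34,-.1,.24,40],[x,y,.13,53.4],[x,y,.018,53.4])
E
```

```text
[0.5643, -0.168, 0] [0.5747, -0.2474, 0] [0.5695, -0.2077, 0] {'red': array([ 0.59962305,  0.32557781, -0.72648495]), 'dark': array([  0.43558627,   0.33359882, -36.58599286]), 'handle': array([ 0.6077951 ,  0.06032066, 12.75411557]), 'cheek': array([ 0.4381353 ,  0.05095897, -2.62654232]), 'jig': array([ 0.5100079 , -0.21549575,  7.47472174])}
t 0.4 p [ 0.2292 -0.4999  0.2267] a 24.63 w 0.0853 F [ 0.1 -0.1  0. ] g 0.0
[0.34, -0.1, 0.24, 40] -> [0.5348, -0.6347, -0.0263] [-0.0001, -0.0, -0.1281] n>= 10.0
[0.4356, 0.3336, 0.13, 53.4] -> [1.07, -1.3433, 0.1938] [-0.0001, -0.0, -0.2398] n>= 20.7
[0.4356, 0.3336, 0.018, 53.4] -> [1.07, -1.3433, 0.4178] [-0.0001, -0.0, -0.2398] n>= 21.2
```

>>> arm_command(commands=[-1,0.535,-0.635,-0.026,0,0,-0.128,-1,0.535,-0.635,-0.026,0,0,-0.128,-1,0.535,-0.635,-0.026,0,0,-0.128,-1,0.535,-0.635,-0.026,0,0,-0.128,-1,0.535,-0.635,-0.026,0,0,-0.128,-1,0.535,-0.635,-0.026,0,0,-0.128,-1,0.535,-0.635,-0.026,0,0,-0.128,-1,0.535,-0.635,-0.026,0,0,-0.128,-1,0.535,-0.635,-0.026,0,0,-0.128,-1,0.535,-0.635,-0.026,0,0,-0.128,-1,0.535,-0.635,-0.026,0,0,-0.128], newtons=40)

```text
time_s: 1.32
position: [0.3405, -0.0939, 0.2403]
tool_rot: [[0.761, 0.649, 0.001], [0.649, -0.761, 0.001], [0.002, -0.0, -1.0]]
ft_force: [0.0, -0.6, 0.3]
grip_width: 0.085
gripper_force: 0.0
```

Run:
```python
from go import *
x,y,_=pt("dark",0,0)
go([x,y,.10,53.4],[x,y,.018,53.4])
```

```text
t 1.32 p [ 0.3405 -0.0939  0.2403] a 40.45 w 0.085 F [ 0.  -0.6  0.3] g 0.0
[0.4356, 0.3336, 0.1, 53.4] -> [0.699, -0.5273, 0.2818] [0.0001, -0.0008, -0.1079] n>= 11.0
[0.4356, 0.3336, 0.018, 53.4] -> [0.6987, -0.5273, 0.4458] [0.0001, -0.0008, -0.1079] n>= 11.8
```

>>> arm_command(commands=[-1,0.7,-0.528,0.28,0,0,-0.108,-1,0.7,-0.528,0.28,0,0,-0.108,-1,0.7,-0.528,0.28,0,0,-0.108,-1,0.7,-0.528,0.28,0,0,-0.108,-1,0.7,-0.528,0.28,0,0,-0.108,-1,0.7,-0.528,0.28,0,0,-0.108,-1,0.7,-0.528,0.28,0,0,-0.108,-1,0.7,-0.528,0.28,0,0,-0.108,-1,0.7,-0.528,0.28,0,0,-0.108,-1,0.7,-0.528,0.28,0,0,-0.108,-1,0.7,-0.528,0.28,0,0,-0.108,-1,0.7,-0.528,0.28,0,0,-0.108])

```text
time_s: 2.32
position: [0.4388, 0.3318, 0.0972]
tool_rot: [[0.6, 0.8, -0.002], [0.8, -0.6, 0.0], [-0.001, -0.002, -1.0]]
ft_force: [-2.3, -1.8, -0.7]
grip_width: 0.0856
gripper_force: 0.0
```

Run:
```python
from go import *
x,y,_=pt("dark",0,0)
go([x,y,.05,53.4],[x,y,.018,53.4])
```

```text
t 2.32 p [0.4388 0.3318 0.0972] a 53.15 w 0.0856 F [-2.3 -1.8 -0.7] g 0.0
[0.4356, 0.3336, 0.05, 53.4] -> [-0.0008, -0.0071, 0.0944] [-0.0008, 0.0003, -0.002] n>= 1.1
[0.4356, 0.3336, 0.018, 53.4] -> [-0.0008, -0.007, 0.1584] [-0.0008, 0.0003, -0.002] n>= 1.9
```

>>> arm_command(commands=[-1,0,0,0.08,0,0,0,-1,0,0,0.08,0,0,0,-1,0,0,0.08,0,0,0,-1,0,0,0.08,0,0,0])

```text
time_s: 2.65
position: [0.4392, 0.327, 0.0611]
tool_rot: [[0.603, 0.798, 0.001], [0.798, -0.603, 0.0], [0.001, 0.0, -1.0]]
ft_force: [0.7, 0.5, 0.4]
grip_width: 0.0855
gripper_force: 0.0
```

Run:
```python
from go import *
x,y,_=pt("dark",0,0)
go([x,y,.018,53.4])
```

```text
t 2.65 p [0.4392 0.327  0.0611] a 52.9 w 0.0855 F [0.7 0.5 0.4] g 0.0
[0.4356, 0.3336, 0.018, 53.4] -> [0.0062, -0.0137, 0.0862] [0.0002, -0.0004, -0.0041] n>= 1.0
```

>>> arm_command(commands=[-1,0.006,-0.014,0,0,0,-0.004,-1,0.006,-0.014,0.04,0,0,-0.004,-1,0.006,-0.014,0.086,0,0,-0.004,-1,0.006,-0.014,0.086,0,0,-0.004,-1,0.006,-0.014,0.086,0,0,-0.004,1,0.006,-0.014,0.086,0,0,-0.004,1,0.006,-0.014,0.086,0,0,-0.004,1,0.006,-0.014,0.086,0,0,-0.004,1,0.006,-0.014,0.086,0,0,-0.004,1,0.006,-0.014,0.086,0,0,-0.004,1,0.006,-0.014,0.086,0,0,-0.004])

```text
time_s: 3.57
position: [0.4386, 0.3356, 0.0217]
tool_rot: [[0.596, 0.803, 0.011], [0.803, -0.596, 0.005], [0.011, 0.006, -1.0]]
ft_force: [5.9, -4.1, 27.6]
grip_width: 0.0122
gripper_force: 14.8
```

Run:
```python
from go import *
x,y,_=pt("dark",0,0)
go([x,y,.20,53.4],[.47,.1,.2,75],[*pt("jig",60,40)[:2],.16,97.47])
```

```text
t 3.57 p [0.4386 0.3356 0.0217] a 53.44 w 0.0122 F [ 5.9 -4.1 27.6] g 14.8
[0.4356, 0.3336, 0.2, 53.4] -> [-0.0029, -0.0003, -0.3567] [0.003, -0.0051, 0.0003] n>= 4.3
[0.47, 0.1, 0.2, 75] -> [-0.3372, 0.3333, -0.3582] [0.0039, -0.0045, -0.1797] n>= 7.1
[0.5643, -0.168, 0.16, 97.47] -> [-0.6562, 0.8036, -0.2787] [0.0048, -0.0037, -0.3669] n>= 12.9
```

>>> arm_command(commands=[1,0,0,-0.02,0,0,0,-1,0,0,-0.04,0,0,0,-1,0,0,-0.2,0,0,0,-1,0,0,-0.3,0,0,0,-1,0,0.3,-0.4,0,0,0,-1,0,0.3,-0.4,0,0,0,-1,0,0.3,-0.4,0,0,0,-1,0,0.3,-0.4,0,0,0])

```text
time_s: 4.23
position: [0.5478, 0.2494, 0.2126]
tool_rot: [[0.596, 0.803, 0.0], [0.803, -0.596, 0.0], [0.0, 0.0, -1.0]]
ft_force: [1.1, 0.6, -1.0]
grip_width: 0.0838
gripper_force: 0.0
```

Run:
```python
from go import *
d=grab("top",3);s=grab("scene",1);pickle.dump((d,s),open("d1.pkl","wb"));go()
crop(d,195,225,80,60,5,"t1");crop(s,290,260,80,60,5,"s1")
a=cv2.imread("pics/t1.png");b=cv2.imread("pics/s1.png");cv2.imwrite("pics/ts1.png",np.hstack([a,b]))
```

```text
t 4.43 p [0.5473 0.2499 0.2108] a 53.35 w 0.0851 F [-0.9  0.3 -1.2] g 0.0
```

View pics/ts1.png

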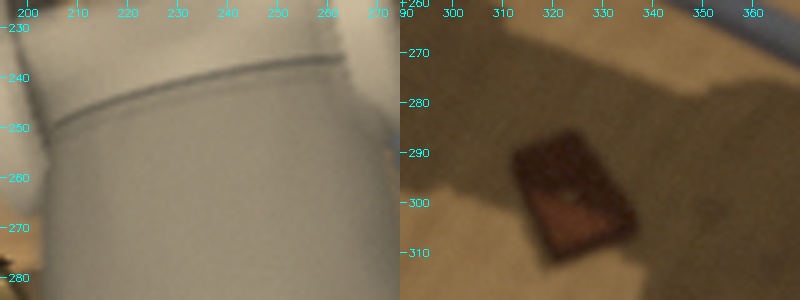

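>>> arm_command(commands=[-1,-0.68,0.26,-0.1,0,0,0,-1,-0.68,0.26,-0.1,0,0,0,-1,-0.68,0.26,-0.1,0,0,0,-1,-0.68,0.26,-0.1,0,0,0,-1,-0.68,0.26,-0.1,0,0,0,-1,-0.68,0.26,-0.1,0,0,0,-1,-0.68,0.26,-0.1,0,0,0,-1,-0.68,0.26,-0.1,0,0,0,-1,-0.68,0.26,-0.1,0,0,0])

```text
time_s: 5.18
position: [0.4473, -0.1008, 0.2602]
tool_rot: [[0.595, 0.804, -0.002], [0.804, -0.595, 0.001], [-0.0, -0.002, -1.0]]
ft_force: [0.5, -0.6, -0.3]
grip_width: 0.0852
gripper_force: 0.0
```

Run:
```python
from go import *
d=grab("top",3);s=grab("scene",1);pickle.dump((d,s),open("d1.pkl","wb"));go()
d0,s0=pickle.load(open("d0.pkl","rb"))
crop(d,195,230,70,60,5.5,"t1");crop(d0,195,230,70,60,5.5,"t0")
crop(s,290,265,70,50,5.5,"s1");crop(s0,290,265,70,50,5.5,"s0")
I=lambda n:cv2.imread(f"pics/{n}.png")
cv2.imwrite("pics/cmp1.png",np.vstack([np.hstack([I("t0"),I("t1")]),np.hstack([I("s0"),I("s1")])])[:600])
```

```text
t 5.38 p [ 0.4484 -0.0993  0.2599] a 53.39 w 0.0851 F [0.3 0.5 0.2] g 0.0
```

View pics/cmp1.png

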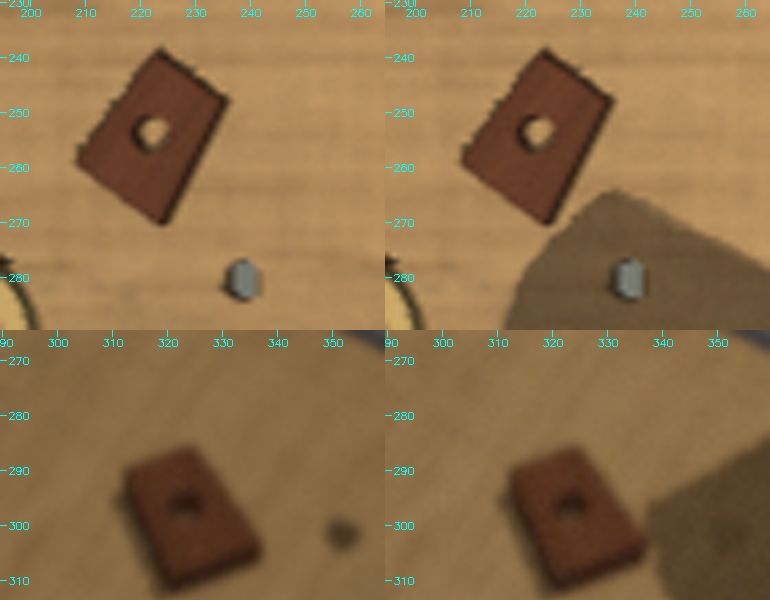

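Run:
```python
from go import *
d,s=pickle.load(open("d1.pkl","rb"));st=env.observe();p=st["position"];R=st["tool_rot"]
o=[]
for x in(d,s):
    im=x["image"][:,:,::-1].copy()
    for q,c in((p,(0,255,0)),(p+R[:,2]*.019,(0,0,255)),(p-R[:,2]*.054,(255,0,0)),(p+R[:,1]*.0425,(0,255,255)),(p-R[:,1]*.0425,(0,255,255))):
        u,v=proj(x,q)[0];cv2.circle(im,(int(u),int(v)),1,c,-1)
    u,v=map(int,proj(x,p)[0]);print(u,v)
    u0,v0=max(0,u-60),max(0,v-70)
    o.append(cv2.resize(im[v0:v0+140,u0:u0+120],None,fx=3.3,fy=3.3,interpolation=cv2.INTER_CUBIC))
h=min(a.shape[0] for a in o);cv2.imwrite("pics/tcp.png",np.hstack([a[:h] for a in o]))
```

```text
425 241
401 127
```

View pics/tcp.png

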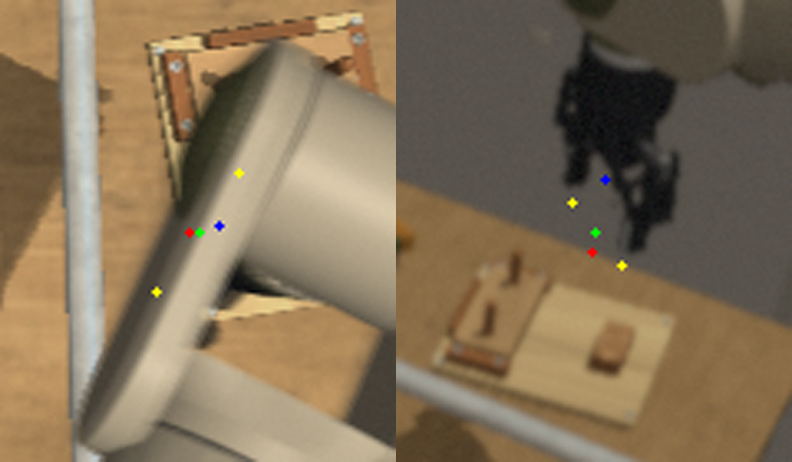

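Run:
```python
from go import *
d0,s0=pickle.load(open("d0.pkl","rb"))
d1,s1=pickle.load(open("d1.pkl","rb"))
p=np.array([.229,-.4998,.2265])
for n,P in (("origin",[0,0,0]),("start tcp",p),("start body",p+[0,0,.054]),("start tip",p-[0,0,.019]),("tcp",[.4484,-.0993,.26])):
    print(n,proj(d0,P).round(0),proj(s0,P).round(0))
for nm,im,b in(("s0",s0,(480,20,90,90)),("s1",s1,(350,60,110,90)),("d1",d1,(380,190,100,100))):
    x,y,w,h=b;g=im["image"][y:y+h,x:x+w].max(2);m=g<45
    v,u=np.nonzero(m);print(nm,m.sum(),u.min()+x,u.max()+x,v.min()+y,v.max()+y)
x,y,w,h=490,20,90,100
a=cv2.resize(s0["image"][y:y+h,x:x+w,::-1],None,fx=4,fy=4,interpolation=cv2.INTER_CUBIC)
x,y,w,h=350,70,110,100
b=cv2.resize(s1["image"][y:y+h,x:x+w,::-1],None,fx=4,fy=4,interpolation=cv2.INTER_CUBIC)
for im,st,(x,y),a_,q in((a,s0,(490,20),24.63,p),(b,s1,(350,70),53.39,np.array([.4484,-.0993,.2599]))):
    R=Rt(a_)
    for P,c in((q,(0,255,0)),(q+R[:,2]*.006+R[:,1]*.0425,(0,255,255)),(q+R[:,2]*.006-R[:,1]*.0425,(0,255,255)),(q-R[:,2]*.054,(255,0,0)),(q-R[:,2]*.054+R[:,1]*.04,(255,0,255)),(q-R[:,2]*.054-R[:,1]*.04,(255,0,255))):
        u,v=proj(st,P)[0];cv2.circle(im,(int((u-x+.5)*4),int((v-y+.5)*4)),2,c,-1)
cv2.imwrite("pics/tcp2.png",np.hstack([a,b]))
```

```text
origin [[366. 442.]] [[525. 279.]]
start tcp [[640. 357.]] [[518.  88.]]
start body [[660. 362.]] [[524.  73.]]
start tip [[633. 355.]] [[516.  93.]]
tcp [[425. 241.]] [[402. 128.]]
s0 862 485 550 20 91
s1 1175 390 425 60 132
d1 112 419 447 193 259
```

View pics/tcp2.png

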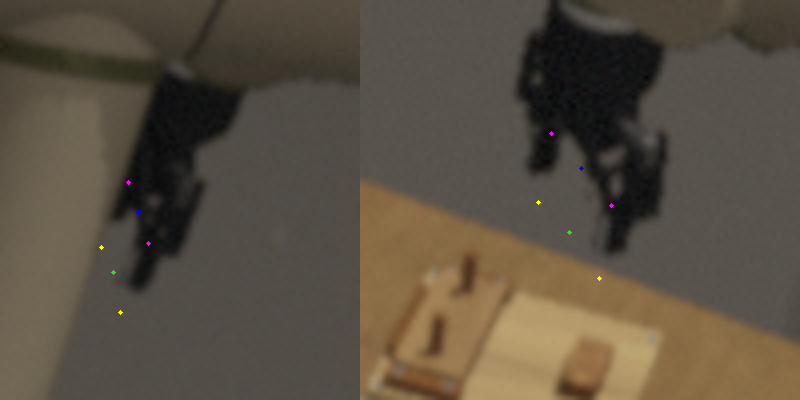

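```bash
sed -i 's|d=R0.T@(np.array(w\[:3\])-p); |d=R0.T@(np.array(w[:3])+Rt(*w[3:])[:,2]*.024-p); |; s|"p",p.round(4)|"p",(p-R0[:,2]*.024).round(4)|' go.py
python3 - <<'E'
from go import *
x,y,_=pt("dark",0,0)
go([x,y,.10,53.4],[x,y,.055,53.4])
E
```

```text
t 5.38 p [ 0.4484 -0.0994  0.2839] a 53.39 w 0.0851 F [0.3 0.5 0.2] g 0.0
[0.4356, 0.3336, 0.1, 53.4] -> [0.6797, -0.5362, 0.3689] [-0.0009, -0.0001, -0.0001] n>= 11.3
[0.4356, 0.3336, 0.055, 53.4] -> [0.6797, -0.536, 0.4589] [-0.0009, -0.0001, -0.0001] n>= 11.7
```

>>> arm_command(commands=[-1,0.68,-0.536,0.36,0,0,0,-1,0.68,-0.536,0.36,0,0,0,-1,0.68,-0.536,0.36,0,0,0,-1,0.68,-0.536,0.36,0,0,0,-1,0.68,-0.536,0.36,0,0,0,-1,0.68,-0.536,0.36,0,0,0,-1,0.68,-0.536,0.36,0,0,0,-1,0.68,-0.536,0.36,0,0,0,-1,0.68,-0.536,0.36,0,0,0,-1,0.68,-0.536,0.36,0,0,0,-1,0.68,-0.536,0.36,0,0,0,-1,0.68,-0.536,0.36,0,0,0])

```text
time_s: 6.38
position: [0.4326, 0.3382, 0.0775]
tool_rot: [[0.591, 0.807, -0.004], [0.807, -0.591, -0.001], [-0.003, -0.003, -1.0]]
ft_force: [-1.8, -1.0, 0.4]
grip_width: 0.0855
gripper_force: 0.0
```

>>> arm_command(commands=[-1,0,0,0.08,0,0,0,-1,0,0,0.08,0,0,0,-1,0,0,0.08,0,0,0,-1,0,0,0.08,0,0,0])

```text
time_s: 6.72
position: [0.4362, 0.333, 0.0416]
tool_rot: [[0.595, 0.803, 0.0], [0.803, -0.595, 0.0], [0.0, 0.0, -1.0]]
ft_force: [-0.1, -0.2, 0.1]
grip_width: 0.085
gripper_force: 0.0
```

Run:
```python
from go import *
x,y,_=pt("dark",0,0)
go([x,y,.018,53.4])
```

```text
t 6.72 p [0.4362 0.333  0.0656] a 53.46 w 0.085 F [-0.1 -0.2  0.1] g 0.0
[0.4356, 0.3336, 0.018, 53.4] -> [0.0002, -0.0016, 0.0952] [0.0001, -0.0002, 0.0005] n>= 1.1
```

>>> arm_command(commands=[-1,0,-0.0016,0.03,0,0,0,-1,0,-0.0016,0.06,0,0,0,-1,0,-0.0016,0.08,0,0,0,-1,0,-0.0016,0.094,0,0,0,-1,0,-0.0016,0.094,0,0,0,-1,0,-0.0016,0.094,0,0,0])

```text
time_s: 7.22
position: [0.4362, 0.3332, -0.0059]
tool_rot: [[0.596, 0.803, 0.001], [0.803, -0.596, 0.0], [0.001, 0.0, -1.0]]
ft_force: [0.9, 0.2, 0.2]
grip_width: 0.0851
gripper_force: 0.0
```

No contact at TCP z = -6 mm, confirming the ~24 mm tool offset. Close.

>>> arm_command(commands=[1,0,0,0,0,0,0,1,0,0,0,0,0,0,1,0,0,0,0,0,0,1,0,0,0,0,0,0,1,0,0,0,0,0,0,1,0,0,0,0,0,0], newtons=40)

```text
time_s: 7.72
position: [0.4362, 0.3333, -0.0057]
tool_rot: [[0.596, 0.803, 0.001], [0.803, -0.596, 0.001], [0.001, 0.001, -1.0]]
ft_force: [-1.2, -0.4, 5.1]
grip_width: 0.0593
gripper_force: 43.6
```

Run:
```python
from go import *
x,y,_=pt("dark",0,0)
go([x,y,.20,53.4],[.49,.1,.2,75],[*pt("jig",60,40)[:2],.16,97.47])
```

```text
t 7.72 p [0.4362 0.3333 0.0183] a 53.43 w 0.0593 F [-1.2 -0.4  5.1] g 43.6
[0.4356, 0.3336, 0.2, 53.4] -> [0.0001, -0.001, -0.3634] [0.0003, -0.0006, 0.0002] n>= 4.4
[0.49, 0.1, 0.2, 75] -> [-0.3103, 0.3647, -0.3635] [0.0004, -0.0005, -0.1798] n>= 7.2
[0.5643, -0.168, 0.16, 97.47] -> [-0.6523, 0.8034, -0.2836] [0.0005, -0.0004, -0.367] n>= 12.9
```

>>> arm_command(commands=[1,0,0,-0.08,0,0,0,1,0,0,-0.16,0,0,0,1,0,0,-0.24,0,0,0,1,0,0,-0.32,0,0,0,1,-0.05,0.06,-0.34,0,0,-0.04,1,-0.31,0.365,-0.34,0,0,-0.18,1,-0.31,0.365,-0.34,0,0,-0.18,1,-0.31,0.365,-0.34,0,0,-0.18,1,-0.31,0.365,-0.34,0,0,-0.18,1,-0.31,0.365,-0.34,0,0,-0.18,1,-0.31,0.365,-0.34,0,0,-0.18])

```text
time_s: 8.63
position: [0.4916, 0.0942, 0.1637]
tool_rot: [[0.264, 0.965, 0.001], [0.965, -0.264, -0.002], [-0.001, 0.002, -1.0]]
ft_force: [-1.0, -0.0, -0.8]
grip_width: 0.0591
gripper_force: 44.0
```

Run:
```python
from go import *
go([*pt("jig",60,40)[:2],.13,97.47])
```

```text
t 8.63 p [0.4915 0.0942 0.1877] a 74.69 w 0.0591 F [-1.  -0.  -0.8] g 44.0
[0.5643, -0.168, 0.13, 97.47] -> [-0.4672, 0.2786, 0.1165] [0.0006, 0.0008, -0.1898] n>= 6.7
```

>>> arm_command(commands=[1,-0.467,0.279,0.115,0,0,-0.19,1,-0.467,0.279,0.115,0,0,-0.19,1,-0.467,0.279,0.115,0,0,-0.19,1,-0.467,0.279,0.115,0,0,-0.19,1,-0.467,0.279,0.115,0,0,-0.19,1,-0.467,0.279,0.115,0,0,-0.19,1,-0.467,0.279,0.115,0,0,-0.19,1,-0.467,0.279,0.115,0,0,-0.19,1,-0.467,0.279,0.115,0,0,-0.19,1,-0.467,0.279,0.115,0,0,-0.19,1,-0.467,0.279,0.115,0,0,-0.19,1,-0.467,0.279,0.115,0,0,-0.19])

```text
time_s: 9.63
position: [0.5645, -0.1604, 0.1065]
tool_rot: [[-0.138, 0.99, 0.0], [0.99, 0.138, -0.0], [-0.0, 0.0, -1.0]]
ft_force: [0.5, -0.2, -0.6]
grip_width: 0.0596
gripper_force: 44.0
```

Run:
```python
from go import *
go([*pt("jig",60,40)[:2],.10,97.47],[*pt("jig",60,40)[:2],.053,97.47])
d=grab("top",1);s=grab("scene",4);pickle.dump((d,s),open("d2.pkl","wb"))
# show scene + top around with predicted core
from fit import T
st=env.observe();p=st["position"]+[0,0,.024];R=st["tool_rot"];a=np.degrees(np.arctan2(R[1,0],R[0,0]))-90
o=[]
for x,(u,v,w,h),f in((s,(340,100,100,80),4),(d,(400,165,100,80),4)):
    im=cv2.resize(x["image"][v:v+h,u:u+w,::-1],None,fx=f,fy=f,interpolation=cv2.INTER_CUBIC)
    for z in(-18,8):
        P=T([p[0],p[1],a],[[30,20,0],[-30,20,0],[-30,-27,0],[30,-17,0]]);P[:,2]=p[2]+z/1000
        cv2.polylines(im,[((proj(x,P)-[u-.5,v-.5])*f).astype(int).reshape(-1,1,2)],True,(0,255,0),1)
    o.append(im)
cv2.imwrite("pics/held.png",np.hstack(o))
```

```text
t 9.63 p [ 0.5645 -0.1604  0.1305] a 97.92 w 0.0596 F [ 0.5 -0.2 -0.6] g 44.0
[0.5643, -0.168, 0.1, 97.47] -> [-0.0149, -0.0024, 0.0609] [0.0002, 0.0001, 0.0037] n>= 0.8
[0.5643, -0.168, 0.053, 97.47] -> [-0.0149, -0.0025, 0.1549] [0.0002, 0.0001, 0.0037] n>= 1.9
```

View pics/held.png

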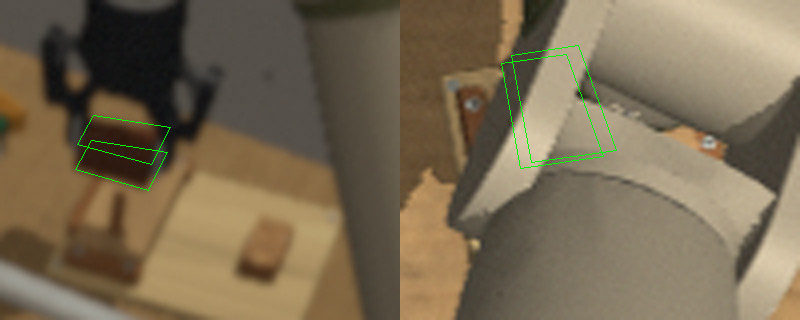

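>>> arm_command(commands=[1,-0.015,-0.0025,0.05,0,0,0.0037,1,-0.015,-0.0025,0.05,0,0,0.0037,1,-0.015,-0.0025,0.05,0,0,0.0037,1,-0.015,-0.0025,0.05,0,0,0.0037,1,-0.015,-0.0025,0.05,0,0,0.0037])

```text
time_s: 10.3
position: [0.5646, -0.1692, 0.0819]
tool_rot: [[-0.129, 0.992, 0.001], [0.992, 0.129, -0.001], [-0.001, 0.001, -1.0]]
ft_force: [0.1, -0.3, -0.5]
grip_width: 0.0594
gripper_force: 44.0
```

Run:
```python
from go import *
go([*pt("jig",60,40)[:2],.075,97.47],[*pt("jig",60,40)[:2],.0525,97.47])
```

```text
t 10.3 p [ 0.5646 -0.1692  0.1059] a 97.4 w 0.0594 F [ 0.1 -0.3 -0.5] g 44.0
[0.5643, -0.168, 0.075, 97.47] -> [0.0026, -0.0004, 0.0618] [0.0005, 0.0003, -0.0006] n>= 0.7
[0.5643, -0.168, 0.0525, 97.47] -> [0.0026, -0.0005, 0.1068] [0.0005, 0.0003, -0.0006] n>= 1.3
```

>>> arm_command(commands=[1,0.0025,-0.0005,0.02,0,0,0,1,0.0025,-0.0005,0.04,0,0,0,1,0.0025,-0.0005,0.055,0,0,0,1,0.0025,-0.0005,0.062,0,0,0,1,0.0025,-0.0005,0.062,0,0,0])

```text
time_s: 10.72
position: [0.5633, -0.1678, 0.0486]
tool_rot: [[-0.128, 0.992, -0.002], [0.992, 0.128, 0.001], [0.001, -0.002, -1.0]]
ft_force: [-0.8, 0.9, -0.1]
grip_width: 0.0593
gripper_force: 44.0
```

>>> arm_command(commands=[1,0,0,0.015,0,0,0,1,0,0,0.03,0,0,0,1,0,0,0.04,0,0,0,1,0,0,0.042,0,0,0,1,0,0,0.042,0,0,0])

```text
time_s: 11.13
position: [0.5637, -0.168, 0.0286]
tool_rot: [[-0.128, 0.992, -0.0], [0.992, 0.128, 0.0], [0.0, -0.0, -1.0]]
ft_force: [0.0, -0.0, -1.3]
grip_width: 0.0595
gripper_force: 44.0
```

>>> arm_command(commands=[1,0,0,0.002,0,0,0,1,0,0,0.002,0,0,0,-1,0,0,0.002,0,0,0,-1,0,0,0.002,0,0,0,-1,0,0,0.002,0,0,0,-1,0,0,0.002,0,0,0,-1,0,0,-0.08,0,0,0,-1,0,0,-0.16,0,0,0,-1,0,0,-0.24,0,0,0,-1,0,0,-0.3,0,0,0,-1,0,0,-0.3,0,0,0])

```text
time_s: 12.05
position: [0.566, -0.1691, 0.1856]
tool_rot: [[-0.129, 0.992, 0.01], [0.992, 0.129, -0.006], [-0.007, 0.01, -1.0]]
ft_force: [0.7, -0.0, 0.6]
grip_width: 0.0856
gripper_force: 0.0
```

Run:
```python
from go import *
s=grab("scene",2);pickle.dump(s,open("d3.pkl","wb"))
x,y,_=pt("red",0,0)
go([.53,.1,.2,93],[x,y,.2,89.3])
```

```text
t 12.15 p [ 0.5639 -0.1681  0.2036] a 97.38 w 0.0856 F [-0.5 -0.1 -0.7] g 0.0
[0.53, 0.1, 0.2, 93] -> [0.5406, 0.0015, 0.0066] [0.0008, 0.0005, 0.0365] n>= 6.5
[0.5996, 0.3256, 0.2, 89.3] -> [0.9702, 0.1975, 0.0064] [0.0008, 0.0005, 0.0673] n>= 11.9
```

>>> arm_command(commands=[-1,0.54,0,0,0,0,0.036,-1,0.54,0,0,0,0,0.036,-1,0.54,0,0,0,0,0.036,-1,0.54,0,0,0,0,0.036,-1,0.54,0,0,0,0,0.036,-1,0.54,0,0,0,0,0.036,-1,0.7,0.08,0.05,0,0,0.067,-1,0.97,0.2,0.15,0,0,0.067,-1,0.97,0.2,0.15,0,0,0.067,-1,0.97,0.2,0.15,0,0,0.067,-1,0.97,0.2,0.15,0,0,0.067,-1,0.97,0.2,0.15,0,0,0.067])

```text
time_s: 13.15
position: [0.5957, 0.3125, 0.1058]
tool_rot: [[0.011, 1.0, -0.004], [1.0, -0.011, -0.001], [-0.001, -0.004, -1.0]]
ft_force: [0.4, -0.2, 0.8]
grip_width: 0.0851
gripper_force: 0.0
```

>>> arm_command(commands=[-1,0,0,0.1,0,0,0,-1,0,0,0.1,0,0,0,-1,0,0,0.1,0,0,0,-1,0,0,0.1,0,0,0,-1,0,0,0.1,0,0,0])

```text
time_s: 13.57
position: [0.5972, 0.3098, 0.0605]
tool_rot: [[0.013, 1.0, 0.002], [1.0, -0.013, 0.001], [0.001, 0.002, -1.0]]
ft_force: [-0.4, 0.3, 0.6]
grip_width: 0.0854
gripper_force: 0.0
```

Run:
```python
from go import *
x,y,_=pt("red",0,0)
go([x,y,.05,89.3],[x,y,.018,89.3])
```

```text
t 13.57 p [0.5972 0.3098 0.0845] a 89.26 w 0.0854 F [-0.4  0.3  0.6] g 0.0
[0.5996, 0.3256, 0.05, 89.3] -> [0.0315, 0.0042, 0.069] [0.0009, -0.0003, -0.0003] n>= 0.9
[0.5996, 0.3256, 0.018, 89.3] -> [0.0315, 0.0041, 0.133] [0.0009, -0.0003, -0.0003] n>= 1.6
```

>>> arm_command(commands=[-1,0.0315,0.004,0,0,0,0,-1,0.0315,0.004,0.03,0,0,0,-1,0.0315,0.004,0.07,0,0,0,-1,0.0315,0.004,0.11,0,0,0,-1,0.0315,0.004,0.133,0,0,0,-1,0.0315,0.004,0.133,0,0,0,-1,0.0315,0.004,0.133,0,0,0])

```text
time_s: 14.15
position: [0.5992, 0.3262, -0.0066]
tool_rot: [[0.012, 1.0, 0.001], [1.0, -0.012, 0.0], [0.0, 0.001, -1.0]]
ft_force: [0.5, 0.5, -0.0]
grip_width: 0.0853
gripper_force: 0.0
```

>>> arm_command(commands=[1,0,0,0,0,0,0,1,0,0,0,0,0,0,1,0,0,0,0,0,0,1,0,0,0,0,0,0,1,0,0,0,0,0,0,1,0,0,0,0,0,0])

```text
time_s: 14.65
position: [0.5994, 0.3267, -0.006]
tool_rot: [[0.012, 1.0, 0.003], [1.0, -0.012, 0.001], [0.001, 0.003, -1.0]]
ft_force: [-0.1, 0.2, 5.0]
grip_width: 0.0594
gripper_force: 44.3
```

Run:
```python
from go import *
x,y,_=pt("red",0,0)
go([x,y,.2,89.3],[.53,.1,.2,93])
```

```text
t 14.65 p [0.5994 0.3267 0.018 ] a 89.34 w 0.0594 F [-0.1  0.2  5. ] g 44.3
[0.5996, 0.3256, 0.2, 89.3] -> [-0.0019, 0.0013, -0.364] [0.0013, -0.0004, 0.0003] n>= 4.4
[0.53, 0.1, 0.2, 93] -> [-0.4547, -0.1327, -0.3648] [0.0013, -0.0004, -0.0305] n>= 7.2
```

>>> arm_command(commands=[1,0,0,-0.08,0,0,0,1,0,0,-0.16,0,0,0,1,0,0,-0.24,0,0,0,1,0,0,-0.32,0,0,0,1,-0.08,-0.03,-0.36,0,0,0,1,-0.455,-0.133,-0.36,0,0,-0.03,1,-0.455,-0.133,-0.36,0,0,-0.03,1,-0.455,-0.133,-0.36,0,0,-0.03,1,-0.455,-0.133,-0.36,0,0,-0.03,1,-0.455,-0.133,-0.36,0,0,-0.03,1,-0.455,-0.133,-0.36,0,0,-0.03,1,-0.455,-0.133,-0.36,0,0,-0.03])

```text
time_s: 15.65
position: [0.5294, 0.0986, 0.173]
tool_rot: [[-0.049, 0.999, 0.001], [0.999, 0.049, 0.0], [0.0, 0.001, -1.0]]
ft_force: [-0.4, 0.4, -0.4]
grip_width: 0.0592
gripper_force: 43.8
```

Run:
```python
from go import *
go([*pt("jig",60,-39)[:2],.14,97.47])
```

```text
t 15.65 p [0.5294 0.0986 0.197 ] a 92.78 w 0.0592 F [-0.4  0.4 -0.4] g 43.8
[0.5746, -0.2464, 0.14, 97.47] -> [-0.6935, 0.0566, 0.1141] [0.0006, -0.0, -0.0391] n>= 8.5
```

>>> arm_command(commands=[1,-0.693,0.057,0.114,0,0,-0.039,1,-0.693,0.057,0.114,0,0,-0.039,1,-0.693,0.057,0.114,0,0,-0.039,1,-0.693,0.057,0.114,0,0,-0.039,1,-0.693,0.057,0.114,0,0,-0.039,1,-0.693,0.057,0.114,0,0,-0.039,1,-0.693,0.057,0.114,0,0,-0.039,1,-0.693,0.057,0.114,0,0,-0.039,1,-0.693,0.057,0.114,0,0,-0.039,1,-0.693,0.057,0.114,0,0,-0.039,1,-0.693,0.057,0.114,0,0,-0.039,1,-0.693,0.057,0.114,0,0,-0.039])

```text
time_s: 16.65
position: [0.5763, -0.2431, 0.1153]
tool_rot: [[-0.134, 0.991, 0.0], [0.991, 0.134, 0.0], [0.0, 0.0, -1.0]]
ft_force: [-0.2, 0.7, -0.1]
grip_width: 0.0593
gripper_force: 43.9
```

>>> arm_command(commands=[1,0,0,0.05,0,0,0,1,0,0,0.05,0,0,0,1,0,0,0.05,0,0,0,1,0,0,0.05,0,0,0])

```text
time_s: 16.98
position: [0.5763, -0.2439, 0.0913]
tool_rot: [[-0.134, 0.991, 0.001], [0.991, 0.134, -0.0], [-0.001, 0.001, -1.0]]
ft_force: [0.2, 0.4, 0.5]
grip_width: 0.0593
gripper_force: 43.8
```

Run:
```python
from go import *
go([*pt("jig",60,-39)[:2],.105,97.47])
```

```text
t 16.98 p [ 0.5762 -0.2439  0.1153] a 97.7 w 0.0593 F [0.2 0.4 0.5] g 43.8
[0.5746, -0.2464, 0.105, 97.47] -> [-0.0045, -0.004, 0.0206] [0.0004, 0.0003, 0.0019] n>= 0.3
```

>>> arm_command(commands=[1,-0.0045,-0.004,0.02,0,0,0.002,1,-0.0045,-0.004,0.02,0,0,0.002,1,-0.0045,-0.004,0.02,0,0,0.002,1,-0.0045,-0.004,0.04,0,0,0.002,1,-0.0045,-0.004,0.06,0,0,0.002,1,-0.0045,-0.004,0.075,0,0,0.002,1,-0.0045,-0.004,0.085,0,0,0.002,1,-0.0045,-0.004,0.085,0,0,0.002])

```text
time_s: 17.65
position: [0.5734, -0.2469, 0.046]
tool_rot: [[-0.128, 0.992, -0.002], [0.992, 0.128, 0.002], [0.002, -0.002, -1.0]]
ft_force: [-0.9, 0.0, -1.5]
grip_width: 0.0594
gripper_force: 43.8
```

Run:
```python
from go import *
go([*pt("jig",60,-39)[:2],.0525,97.47])
```

```text
t 17.65 p [ 0.5735 -0.247   0.07  ] a 97.38 w 0.0594 F [-0.9  0.  -1.5] g 43.8
[0.5746, -0.2464, 0.0525, 97.47] -> [0.0007, 0.0025, 0.035] [-0.001, -0.0009, -0.0008] n>= 0.4
```

>>> arm_command(commands=[1,0,0,0.015,0,0,0,1,0,0,0.028,0,0,0,1,0,0,0.036,0,0,0,1,0,0,0.038,0,0,0,1,0,0,0.038,0,0,0])

```text
time_s: 18.07
position: [0.574, -0.2473, 0.0285]
tool_rot: [[-0.128, 0.992, -0.0], [0.992, 0.128, 0.0], [0.0, -0.0, -1.0]]
ft_force: [-0.9, -0.3, -0.9]
grip_width: 0.0595
gripper_force: 43.8
```

>>> arm_command(commands=[1,0,0,0.002,0,0,0,1,0,0,0.002,0,0,0,-1,0,0,0.002,0,0,0,-1,0,0,0.002,0,0,0,-1,0,0,0.002,0,0,0,-1,0,0,0.002,0,0,0,-1,0,0,-0.08,0,0,0,-1,0,0,-0.16,0,0,0,-1,0,0,-0.24,0,0,0,-1,0,0,-0.3,0,0,0,-1,0,0,-0.3,0,0,0])

```text
time_s: 18.98
position: [0.5761, -0.2485, 0.1859]
tool_rot: [[-0.129, 0.992, 0.01], [0.992, 0.129, -0.007], [-0.008, 0.009, -1.0]]
ft_force: [-0.2, 0.4, -0.5]
grip_width: 0.0853
gripper_force: 0.0
```

Run:
```python
from go import *
for t in(20,-20): print(Rt(12.75,t)[:,2].round(3))
x,y,_=pt("handle",-20,0)
R=Rt(12.75,20)
go([.44,0.0,.16,12.75,20],[*(np.array([x,y,.016])-R[:,2]*.1).round(4),12.75,20])
```

```text
[ 0.334  0.075 -0.94 ]
[-0.334 -0.075 -0.94 ]
t 18.98 p [ 0.5758 -0.2483  0.2099] a 97.39 w 0.0853 F [-0.2  0.4 -0.5] g 0.0
[0.44, 0.0, 0.16, 12.75, 20] -> [0.5302, -0.1904, 0.0909] [-0.1166, 0.135, 0.6987] n>= 12.1
[np.float64(0.5549), np.float64(0.0484), np.float64(0.11), 12.75, 20] -> [0.5974, 0.049, 0.1925] [-0.1166, 0.135, 0.6987] n>= 12.1
```

>>> arm_command(commands=[-1,0.53,-0.19,0.09,-0.117,0.135,0.699,-1,0.53,-0.19,0.09,-0.117,0.135,0.699,-1,0.53,-0.19,0.09,-0.117,0.135,0.699,-1,0.53,-0.19,0.09,-0.117,0.135,0.699,-1,0.53,-0.19,0.09,-0.117,0.135,0.699,-1,0.53,-0.19,0.09,-0.117,0.135,0.699,-1,0.53,-0.19,0.09,-0.117,0.135,0.699,-1,0.53,-0.19,0.09,-0.117,0.135,0.699,-1,0.53,-0.19,0.09,-0.117,0.135,0.699,-1,0.53,-0.19,0.09,-0.117,0.135,0.699,-1,0.53,-0.19,0.09,-0.117,0.135,0.699,-1,0.53,-0.19,0.09,-0.117,0.135,0.699])

```text
time_s: 19.98
position: [0.4456, 0.0033, 0.1335]
tool_rot: [[0.919, 0.224, 0.323], [0.209, -0.975, 0.082], [0.334, -0.008, -0.943]]
ft_force: [1.1, 0.1, -0.1]
grip_width: 0.0853
gripper_force: 0.0
```

Run:
```python
from go import *
# numeric checks on the handle with fresh top picture
d=grab("top",3);pickle.dump(d,open("d4.pkl","wb"))
x,y,_=pt("handle",-20,0)
R=Rt(12.75,20)
go([*(np.array([x,y,.024])-R[:,2]*.07).round(4),12.75,20],[x,y,.024,12.75,20])
s=env.observe();print(s["tool_rot"].round(3).tolist())
```

```text
t 20.13 p [0.4377 0.0015 0.1561] a 13.36 w 0.0857 F [ 0.4 -0.6  0.8] g 0.0
[np.float64(0.5649), np.float64(0.0506), np.float64(0.0898), 12.75, 20] -> [0.2114, -0.0348, 0.2151] [-0.0049, 0.0052, 0.0048] n>= 3.6
[0.5883, 0.0559, 0.024, 12.75, 20] -> [0.213, -0.0334, 0.3551] [-0.0049, 0.0052, 0.0048] n>= 5.0
[[0.918, 0.233, 0.321], [0.218, -0.972, 0.083], [0.332, -0.006, -0.943]]
```

>>> arm_command(commands=[-1,0.211,-0.035,0.215,-0.005,0.005,0.005,-1,0.211,-0.035,0.215,-0.005,0.005,0.005,-1,0.211,-0.035,0.215,-0.005,0.005,0.005,-1,0.211,-0.035,0.215,-0.005,0.005,0.005,-1,0.211,-0.035,0.215,-0.005,0.005,0.005,-1,0.211,-0.035,0.215,-0.005,0.005,0.005,-1,0.211,-0.035,0.215,-0.005,0.005,0.005])

```text
time_s: 20.72
position: [0.5728, 0.0518, 0.0674]
tool_rot: [[0.917, 0.219, 0.333], [0.206, -0.976, 0.075], [0.341, -0.0, -0.94]]
ft_force: [0.2, -0.5, 0.1]
grip_width: 0.0856
gripper_force: 0.0
```

Run:
```python
from go import *
x,y,_=pt("handle",-20,0)
go([x,y,.024,12.75,20])
```

```text
t 20.72 p [0.5648 0.05   0.09  ] a 12.67 w 0.0856 F [ 0.2 -0.5  0.1] g 0.0
[0.5883, 0.0559, 0.024, 12.75, 20] -> [0.0005, -0.0012, 0.1406] [0.0002, 0.0003, -0.0006] n>= 1.7
```

>>> arm_command(commands=[-1,0,-0.001,0.04,0,0,0,-1,0,-0.001,0.08,0,0,0,-1,0,-0.001,0.11,0,0,0,-1,0,-0.001,0.13,0,0,0,-1,0,-0.001,0.14,0,0,0,-1,0,-0.001,0.14,0,0,0,-1,0,-0.001,0.14,0,0,0])

```text
time_s: 21.3
position: [0.5966, 0.0574, 0.0025]
tool_rot: [[0.917, 0.217, 0.335], [0.204, -0.976, 0.075], [0.343, -0.0, -0.939]]
ft_force: [-0.7, 0.1, 0.1]
grip_width: 0.0852
gripper_force: 0.0
```

>>> arm_command(commands=[1,0,0,0,0,0,0,1,0,0,0,0,0,0,1,0,0,0,0,0,0,1,0,0,0,0,0,0,1,0,0,0,0,0,0,1,0,0,0,0,0,0,1,0,0,0,0,0,0], newtons=40)

```text
time_s: 21.88
position: [0.5967, 0.0576, 0.0023]
tool_rot: [[0.917, 0.217, 0.335], [0.204, -0.976, 0.075], [0.343, -0.0, -0.939]]
ft_force: [-1.5, -0.2, 5.8]
grip_width: 0.0308
gripper_force: 41.2
```

Run:
```python
from go import *
q=env.observe();p=q["position"]-q["tool_rot"][:,2]*.024
print(env.observe()["tool_rot"].round(4).tolist())
go([p[0],p[1],p[2]+.045,12.7,20],[p[0]-.12,p[1]-.03,p[2]+.045,12.7,20],[p[0]-.12,p[1]-.03,.2,12.7,20])
```

```text
[[0.9168, 0.2172, 0.335], [0.204, -0.9761, 0.0746], [0.3432, -0.0001, -0.9393]]
t 21.88 p [0.5887 0.0558 0.0248] a 12.54 w 0.0308 F [-1.5 -0.2  5.8] g 41.2
[np.float64(0.5886898800837975), np.float64(0.05581577740465714), np.float64(0.0698059368221085), 12.7, 20] -> [0.0308, -0.0, -0.0845] [0.0004, -0.0006, -0.0012] n>= 1.1
[np.float64(0.4686898800837975), np.float64(0.02581577740465714), np.float64(0.0698059368221085), 12.7, 20] -> [-0.2015, 0.0064, -0.1694] [0.0004, -0.0006, -0.0012] n>= 3.2
[np.float64(0.4686898800837975), np.float64(0.02581577740465714), 0.2, 12.7, 20] -> [-0.1121, 0.0064, -0.414] [0.0004, -0.0006, -0.0012] n>= 5.1
```

>>> arm_command(commands=[1,0.015,0,-0.042,0,0,0,1,0.031,0,-0.085,0,0,0,1,0.031,0,-0.085,0,0,0,1,-0.04,0.002,-0.11,0,0,0,1,-0.12,0.004,-0.14,0,0,0,1,-0.2015,0.006,-0.17,0,0,0,1,-0.2015,0.006,-0.17,0,0,0,1,-0.2015,0.006,-0.17,0,0,0,1,-0.17,0.006,-0.25,0,0,0,1,-0.14,0.006,-0.33,0,0,0,1,-0.112,0.006,-0.41,0,0,0,1,-0.112,0.006,-0.41,0,0,0])

```text
time_s: 22.88
position: [0.4814, 0.0272, 0.1825]
tool_rot: [[0.913, 0.217, 0.347], [0.205, -0.976, 0.071], [0.354, 0.006, -0.935]]
ft_force: [1.3, -0.3, -0.3]
grip_width: 0.0312
gripper_force: 40.5
```

Run:
```python
from go import *
go([*pt("jig",-19.6,0)[:2],.16,7.47,20.0])
```

```text
t 22.88 p [0.4731 0.0255 0.2049] a 12.69 w 0.0312 F [ 1.3 -0.3 -0.3] g 40.5
[0.4906, -0.218, 0.16, 7.47, 20.0] -> [-0.1005, 0.4836, 0.0616] [-0.0119, -0.0061, 0.0407] n>= 6.0
```

>>> arm_command(commands=[1,-0.1,0.484,0.06,-0.012,-0.006,0.041,1,-0.1,0.484,0.06,-0.012,-0.006,0.041,1,-0.1,0.484,0.06,-0.012,-0.006,0.041,1,-0.1,0.484,0.06,-0.012,-0.006,0.041,1,-0.1,0.484,0.06,-0.012,-0.006,0.041,1,-0.1,0.484,0.06,-0.012,-0.006,0.041,1,-0.1,0.484,0.06,-0.012,-0.006,0.041,1,-0.1,0.484,0.06,-0.012,-0.006,0.041,1,-0.1,0.484,0.06,-0.012,-0.006,0.041,1,-0.1,0.484,0.06,-0.012,-0.006,0.041])

```text
time_s: 23.72
position: [0.4944, -0.2152, 0.1297]
tool_rot: [[0.936, 0.131, 0.327], [0.121, -0.991, 0.049], [0.33, -0.006, -0.944]]
ft_force: [-0.9, -0.6, -1.4]
grip_width: 0.0312
gripper_force: 40.5
```

Run:
```python
from go import *
d=grab("top",1);s=grab("scene",3);pickle.dump((d,s),open("d5.pkl","wb"))
go([*pt("jig",-19.6,0)[:2],.105,7.47,20.0])
print(env.observe()["tool_rot"].round(4).tolist())
from fit import T
st=env.observe();R=st["tool_rot"];g=st["position"]-R[:,2]*.024;a=np.degrees(np.arctan2(R[1,0],R[0,0]))
# predicted handle
hand=np.array([[90,20,12.5],[30,10,10],[12,16,10],[-34,16,10],[-80,18,12.5],[-80,-18,12.5],[-34,-16,10],[12,-16,10],[30,-10,10],[90,-20,12.5]])
c,n=np.cos(np.radians(a)),np.sin(np.radians(a));RZ=np.array([[c,-n,0],[n,c,0],[0,0,1]])
u,v,w,h=330,90,110,85;f=4
im=cv2.resize(s["image"][v:v+h,u:u+w,::-1],None,fx=f,fy=f,interpolation=cv2.INTER_CUBIC)
P=(hand-[-19.6,0,12.3])/1000@RZ.T+g
cv2.polylines(im,[((proj(s,P)-[u-.5,v-.5])*f).astype(int).reshape(-1,1,2)],True,(0,255,0),1)
for x,y in((60,40),(60,-40)):
    for z in(60,):
        Q=T(pose["jig"],[[x+8*np.cos(t),y+8*np.sin(t),z] for t in np.linspace(0,6.28,16)])
        cv2.polylines(im,[((proj(s,Q)-[u-.5,v-.5])*f).astype(int).reshape(-1,1,2)],True,(255,255,0),1)
for sg in(1,-1):
    Q=T(pose["jig"],[[90,sg*60,60],[30,sg*60,60],[30,sg*13,60],[90,sg*23,60]])
    cv2.polylines(im,[((proj(s,Q)-[u-.5,v-.5])*f).astype(int).reshape(-1,1,2)],True,(0,255,255),1)
cv2.imwrite("pics/held2.png",im)
```

```text
t 23.92 p [ 0.4865 -0.2165  0.1527] a 7.4 w 0.0313 F [-0.6  0.3 -1.1] g 40.5
[0.4906, -0.218, 0.105, 7.47, 20.0] -> [-0.0236, 0.0048, 0.0926] [-0.0024, 0.0058, -0.0006] n>= 1.1
[[0.9359, 0.1306, 0.3272], [0.1215, -0.9914, 0.048], [0.3307, -0.0052, -0.9437]]
```

View pics/held2.png

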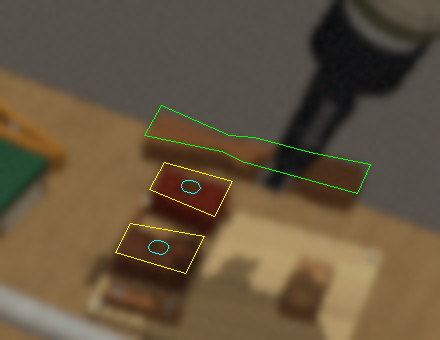

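>>> arm_command(commands=[1,-0.006,0.004,0.025,-0.0024,0.006,0,1,-0.012,0.004,0.05,-0.0024,0.006,0,1,-0.023,0.005,0.092,-0.0024,0.006,0,1,-0.023,0.005,0.092,-0.0024,0.006,0,1,-0.023,0.005,0.092,-0.0024,0.006,0,1,-0.023,0.005,0.092,-0.0024,0.006,0])

```text
time_s: 24.42
position: [0.4991, -0.2179, 0.0835]
tool_rot: [[0.932, 0.128, 0.34], [0.12, -0.992, 0.044], [0.343, 0.0, -0.939]]
ft_force: [-1.6, -0.6, -1.5]
grip_width: 0.0312
gripper_force: 40.4
```

Run:
```python
from go import *
go([*pt("jig",-19.6,0)[:2],.075,7.47,20.07],[*pt("jig",-19.6,0)[:2],.0595,7.47,20.07])
print(env.observe()["tool_rot"].round(4).tolist())
```

```text
t 24.42 p [ 0.4909 -0.219   0.1061] a 7.35 w 0.0312 F [-1.6 -0.6 -1.5] g 40.4
[0.4906, -0.218, 0.075, 7.47, 20.07] -> [-0.0216, -0.002, 0.0583] [0.0003, 0.0001, -0.001] n>= 0.7
[0.4906, -0.218, 0.0595, 7.47, 20.07] -> [-0.0323, -0.002, 0.0874] [0.0003, 0.0001, -0.001] n>= 1.1
[[0.9316, 0.1279, 0.3402], [0.1201, -0.9918, 0.0439], [0.343, 0.0, -0.9393]]
```

>>> arm_command(commands=[1,-0.003,-0.002,0.01,0,0,-0.001,1,-0.008,-0.002,0.022,0,0,-0.001,1,-0.013,-0.002,0.036,0,0,-0.001,1,-0.018,-0.002,0.048,0,0,-0.001,1,-0.0216,-0.002,0.058,0,0,-0.001,1,-0.0216,-0.002,0.058,0,0,-0.001,1,-0.0216,-0.002,0.058,0,0,-0.001])

```text
time_s: 25.0
position: [0.4982, -0.2169, 0.0512]
tool_rot: [[0.932, 0.129, 0.339], [0.121, -0.992, 0.045], [0.342, -0.001, -0.94]]
ft_force: [0.9, -0.2, -1.7]
grip_width: 0.0309
gripper_force: 40.5
```

Run:
```python
from go import *
go([*pt("jig",-19.6,0)[:2],.061,7.47,20.07],[*pt("jig",-19.6,0)[:2],.0587,7.47,20.07])
print(env.observe()["wrist_torque"].round(2))
```

```text
t 25.0 p [ 0.4901 -0.2179  0.0738] a 7.42 w 0.0309 F [ 0.9 -0.2 -1.7] g 40.5
[0.4906, -0.218, 0.061, 7.47, 20.07] -> [-0.0078, 0.0003, 0.0243] [-0.0003, 0.0007, -0.0004] n>= 0.3
[0.4906, -0.218, 0.0587, 7.47, 20.07] -> [-0.0093, 0.0003, 0.0287] [-0.0003, 0.0007, -0.0004] n>= 0.4
[-0.06  0.18  0.02]
```

>>> arm_command(commands=[1,-0.003,0,0.01,0,0,0,1,-0.006,0,0.018,0,0,0,1,-0.008,0,0.025,0,0,0,1,-0.009,0,0.0287,0,0,0,1,-0.009,0,0.0287,0,0,0,1,-0.009,0,0.0287,0,0,0])

```text
time_s: 25.5
position: [0.499, -0.2168, 0.0365]
tool_rot: [[0.932, 0.129, 0.339], [0.122, -0.992, 0.044], [0.342, -0.0, -0.94]]
ft_force: [-0.1, -0.2, -1.6]
grip_width: 0.0309
gripper_force: 40.5
```

Run:
```python
from go import *
go([*pt("jig",-19.6,0)[:2],.0587,7.47,20.07])
q=env.observe();print(q["wrist_torque"].round(2));p=q["position"]-q["tool_rot"][:,2]*.024
go([p[0],p[1],p[2]-.001,7.47,20.07],[p[0],p[1],p[2]+.06,7.47,20.07],[p[0],p[1],p[2]+.13,7.47,20.07])
```

```text
t 25.5 p [ 0.4909 -0.2178  0.059 ] a 7.43 w 0.0309 F [-0.1 -0.2 -1.6] g 40.5
[0.4906, -0.218, 0.0587, 7.47, 20.07] -> [-0.0007, 0.0002, 0.0005] [-0.0, 0.0005, -0.0003] n>= 0.0
[-0.06  0.24 -0.05]
t 25.5 p [ 0.4909 -0.2178  0.059 ] a 7.43 w 0.0309 F [-0.1 -0.2 -1.6] g 40.5
[np.float64(0.4908622388544111), np.float64(-0.2178493264526015), np.float64(0.058042631935393676), 7.47, 20.07] -> [-0.0006, 0.0, 0.0019] [-0.0, 0.0005, -0.0003] n>= 0.0
[np.float64(0.4908622388544111), np.float64(-0.2178493264526015), np.float64(0.11904263193539368), 7.47, 20.07] -> [0.0411, -0.0, -0.1128] [-0.0, 0.0005, -0.0003] n>= 1.4
[np.float64(0.4908622388544111), np.float64(-0.2178493264526015), np.float64(0.18904263193539367), 7.47, 20.07] -> [0.089, -0.0001, -0.2443] [-0.0, 0.0005, -0.0003] n>= 3.1
```

>>> arm_command(commands=[1,-0.0006,0,0.002,0,0,0,1,-0.001,0,0.003,0,0,0,1,-0.001,0,0.003,0,0,0])

```text
time_s: 25.75
position: [0.4991, -0.2168, 0.0362]
tool_rot: [[0.931, 0.13, 0.341], [0.122, -0.992, 0.044], [0.343, 0.001, -0.939]]
ft_force: [-7.5, 2.4, 15.3]
grip_width: 0.0307
gripper_force: 42.7
```

>>> arm_command(commands=[1,0.0008,0,-0.0025,0,0,0,-1,0.0008,0,-0.0025,0,0,0,-1,0.0008,0,-0.0025,0,0,0,-1,0.0008,0,-0.0025,0,0,0,-1,0.0008,0,-0.0025,0,0,0,-1,0.02,0,-0.05,0,0,0,-1,0.041,0,-0.113,0,0,0,-1,0.065,0,-0.18,0,0,0,-1,0.089,0,-0.244,0,0,0,-1,0.089,0,-0.244,0,0,0])

```text
time_s: 26.58
position: [0.5011, -0.2184, 0.1712]
tool_rot: [[0.929, 0.129, 0.347], [0.124, -0.992, 0.037], [0.349, 0.008, -0.937]]
ft_force: [0.7, 0.0, 0.4]
grip_width: 0.0854
gripper_force: 0.0
```

Run:
```python
from go import *
x,y,_=pt("cheek",0,0)
go([x,y,.16,87.4])
```

```text
t 26.58 p [ 0.4928 -0.2193  0.1937] a 7.61 w 0.0854 F [0.7 0.  0.4] g 0.0
[0.4381, 0.051, 0.16, 87.4] -> [-0.0748, -0.5512, 0.0423] [0.122, -0.1388, -0.6581] n>= 11.5
```

>>> arm_command(commands=[-1,-0.075,-0.551,0.042,0.122,-0.139,-0.658,-1,-0.075,-0.551,0.042,0.122,-0.139,-0.658,-1,-0.075,-0.551,0.042,0.122,-0.139,-0.658,-1,-0.075,-0.551,0.042,0.122,-0.139,-0.658,-1,-0.075,-0.551,0.042,0.122,-0.139,-0.658,-1,-0.075,-0.551,0.042,0.122,-0.139,-0.658,-1,-0.075,-0.551,0.042,0.122,-0.139,-0.658,-1,-0.075,-0.551,0.042,0.122,-0.139,-0.658,-1,-0.075,-0.551,0.042,0.122,-0.139,-0.658,-1,-0.075,-0.551,0.042,0.122,-0.139,-0.658,-1,-0.075,-0.551,0.042,0.122,-0.139,-0.658,-1,-0.075,-0.551,0.042,0.122,-0.139,-0.658])

```text
time_s: 27.58
position: [0.4358, 0.053, 0.1319]
tool_rot: [[0.039, 0.999, -0.01], [0.999, -0.039, 0.006], [0.006, -0.01, -1.0]]
ft_force: [0.6, 0.2, -0.7]
grip_width: 0.0854
gripper_force: 0.0
```

Run:
```python
from go import *
from fit import T
d=grab("top",3);s=grab("scene",2);pickle.dump((d,s),open("d6.pkl","wb"))
x,y,_=pt("cheek",0,0)
go([x,y,.06,87.4],[x,y,.018,87.4])
im=d["image"]
def line(nm,P):
    uv=proj(d,T(pose["jig"],P)).round().astype(int); print(nm);print([ (int(p[i]),*im[v,u].tolist()) for p,(u,v) in zip(P,uv)])
i=0; line("along x at y0 z59 (head end)",[[q,0,59] for q in range(76,105,2)])
line("butt",[[q,0,59] for q in range(-95,-60,3)])
i=1; line("x=85 across",[[85,q,60] for q in range(-66,68,4)])
line("x=35 across",[[35,q,60] for q in range(-66,68,4)])
line("x=-50 across",[[-50,q,59] for q in range(-30,31,3)])
```

```text
t 27.83 p [0.4356 0.0526 0.1561] a 87.28 w 0.0851 F [0.4 0.2 0.2] g 0.0
[0.4381, 0.051, 0.06, 87.4] -> [-0.0046, 0.0073, 0.1921] [-0.0044, -0.0035, -0.001] n>= 2.3
[0.4381, 0.051, 0.018, 87.4] -> [-0.0053, 0.0081, 0.2761] [-0.0044, -0.0035, -0.001] n>= 3.3
along x at y0 z59 (head end)
[(76, 138, 91, 54), (78, 137, 91, 55), (80, 137, 89, 55), (82, 137, 90, 54), (84, 138, 91, 53), (86, 138, 91, 53), (88, 136, 89, 54), (90, 121, 80, 48), (92, 90, 59, 35), (94, 144, 95, 57), (96, 108, 81, 53), (98, 108, 81, 53), (100, 133, 104, 68), (102, 173, 137, 90), (104, 175, 139, 90)]
butt
[(-95, 224, 190, 130), (-92, 226, 193, 133), (-89, 225, 192, 131), (-86, 225, 191, 130), (-83, 225, 192, 131), (-80, 223, 189, 129), (-77, 155, 101, 62), (-74, 153, 100, 61), (-71, 154, 101, 61), (-68, 157, 102, 61), (-65, 156, 103, 63), (-62, 153, 101, 60)]
x=85 across
[(-66, 173, 136, 90), (-62, 165, 117, 75), (-58, 121, 59, 40), (-54, 120, 53, 37), (-50, 122, 54, 39), (-46, 120, 52, 38), (-42, 120, 52, 38), (-38, 121, 53, 38), (-34, 120, 52, 38), (-30, 123, 55, 42), (-26, 106, 44, 30), (-22, 76, 29, 20), (-18,
[... 796 characters left out ...]
 82, 53, 30), (14, 94, 56, 37), (18, 102, 59, 39), (22, 101, 59, 39), (26, 101, 59, 40), (30, 102, 61, 39), (34, 102, 61, 39), (38, 104, 61, 41), (42, 106, 62, 42), (46, 105, 64, 43), (50, 98, 58, 37), (54, 98, 58, 37), (58, 88, 53, 33), (62, 41, 23, 18), (66, 83, 56, 36)]
x=-50 across
[(-30, 226, 215, 147), (-27, 225, 207, 141), (-24, 226, 202, 138), (-21, 213, 177, 118), (-18, 166, 125, 82), (-15, 149, 98, 59), (-12, 156, 101, 61), (-9, 154, 101, 63), (-6, 146, 95, 58), (-3, 149, 98, 59), (0, 151, 99, 59), (3, 154, 101, 61), (6, 142, 93, 56), (9, 143, 94, 56), (12, 148, 98, 59), (15, 133, 87, 55), (18, 57, 37, 23), (21, 59, 41, 26), (24, 80, 57, 36), (27, 161, 116, 75), (30, 186, 135, 86)]
```

>>> arm_command(commands=[-1,-0.005,0.0075,0.08,-0.0044,-0.0035,-0.001,-1,-0.005,0.0075,0.15,-0.0044,-0.0035,-0.001,-1,-0.005,0.008,0.192,-0.0044,-0.0035,-0.001,-1,-0.005,0.008,0.192,-0.0044,-0.0035,-0.001,-1,-0.005,0.008,0.192,-0.0044,-0.0035,-0.001])

```text
time_s: 28.25
position: [0.4384, 0.0507, 0.0362]
tool_rot: [[0.045, 0.999, -0.001], [0.999, -0.045, -0.0], [-0.0, -0.001, -1.0]]
ft_force: [-0.3, -0.3, 1.5]
grip_width: 0.0855
gripper_force: 0.0
```

Run:
```python
from go import *
x,y,_=pt("cheek",0,0)
go([x,y,.019,87.4])
```

```text
t 28.25 p [0.4384 0.0507 0.0602] a 87.44 w 0.0855 F [-0.3 -0.3  1.5] g 0.0
[0.4381, 0.051, 0.019, 87.4] -> [0.0007, -0.0005, 0.0824] [-0.0007, 0.0, 0.0003] n>= 1.0
```

>>> arm_command(commands=[-1,0.0007,-0.0005,0.03,0,0,0,-1,0.0007,-0.0005,0.06,0,0,0,-1,0.0007,-0.0005,0.082,0,0,0,-1,0.0007,-0.0005,0.082,0,0,0,-1,0.0007,-0.0005,0.082,0,0,0,1,0.0007,-0.0005,0.082,0,0,0,1,0.0007,-0.0005,0.082,0,0,0,1,0.0007,-0.0005,0.082,0,0,0,1,0.0007,-0.0005,0.082,0,0,0,1,0.0007,-0.0005,0.082,0,0,0,1,0.0007,-0.0005,0.082,0,0,0], newtons=60)

```text
time_s: 29.17
position: [0.439, 0.0511, -0.0033]
tool_rot: [[0.043, 0.999, 0.002], [0.999, -0.043, -0.001], [-0.001, 0.002, -1.0]]
ft_force: [-2.0, 0.6, 11.8]
grip_width: 0.0586
gripper_force: 63.1
```

Run:
```python
from go import *
x,y,_=pt("cheek",0,0)
go([x,y,.2,87.4],[*pt("jig",60,0)[:2],.17,97.47])
```

```text
t 29.17 p [0.4389 0.0511 0.0207] a 87.51 w 0.0586 F [-2.   0.6 11.8] g 63.1
[0.4381, 0.051, 0.2, 87.4] -> [-0.0004, -0.0009, -0.3586] [0.0012, 0.0003, 0.0009] n>= 4.3
[0.5695, -0.2077, 0.17, 97.47] -> [-0.5059, 0.284, -0.2976] [0.0011, 0.0004, -0.083] n>= 7.8
```

>>> arm_command(commands=[1,0,0,-0.06,0,0,0,1,0,0,-0.13,0,0,0,1,0,0,-0.2,0,0,0,1,0,0,-0.27,0,0,0,1,-0.08,0.05,-0.3,0,0,-0.02,1,-0.506,0.284,-0.3,0,0,-0.083,1,-0.506,0.284,-0.3,0,0,-0.083,1,-0.506,0.284,-0.3,0,0,-0.083,1,-0.506,0.284,-0.3,0,0,-0.083,1,-0.506,0.284,-0.3,0,0,-0.083,1,-0.506,0.284,-0.3,0,0,-0.083,1,-0.506,0.284,-0.3,0,0,-0.083])

```text
time_s: 30.17
position: [0.571, -0.2139, 0.1454]
tool_rot: [[-0.126, 0.992, 0.002], [0.992, 0.126, -0.003], [-0.003, 0.002, -1.0]]
ft_force: [-0.4, 0.3, -1.3]
grip_width: 0.0585
gripper_force: 66.6
```

>>> arm_command(commands=[1,0,0,0.07,0,0,0,1,0,0,0.07,0,0,0,1,0,0,0.07,0,0,0,1,0,0,0.07,0,0,0,1,0,0,0.07,0,0,0])

```text
time_s: 30.58
position: [0.5698, -0.2076, 0.1123]
tool_rot: [[-0.131, 0.991, 0.002], [0.991, 0.131, -0.002], [-0.002, 0.002, -1.0]]
ft_force: [0.1, 0.6, -1.0]
grip_width: 0.0583
gripper_force: 66.5
```

Run:
```python
from go import *
go([*pt("jig",60,0)[:2],.11,97.47])
```

```text
t 30.58 p [ 0.5698 -0.2075  0.1363] a 97.51 w 0.0583 F [ 0.1  0.6 -1. ] g 66.5
[0.5695, -0.2077, 0.11, 97.47] -> [-0.0, -0.0008, 0.0525] [0.001, 0.001, 0.0003] n>= 0.6
```

>>> arm_command(commands=[1,0,-0.0008,0.02,0,0,0,1,0,-0.0008,0.04,0,0,0,1,0,-0.0008,0.0525,0,0,0,1,0,-0.0008,0.06,0,0,0,1,0,-0.0008,0.07,0,0,0,1,0,-0.0008,0.08,0,0,0,1,0,-0.0008,0.088,0,0,0,1,0,-0.0008,0.088,0,0,0,1,0,-0.0008,0.088,0,0,0])

```text
time_s: 31.33
position: [0.5689, -0.2078, 0.0663]
tool_rot: [[-0.13, 0.992, 0.0], [0.992, 0.13, -0.0], [-0.0, -0.0, -1.0]]
ft_force: [0.2, -0.5, -0.9]
grip_width: 0.0586
gripper_force: 66.6
```

Run:
```python
from go import *
go([*pt("jig",60,0)[:2],.081,97.47])
```

```text
t 31.33 p [ 0.5689 -0.2078  0.0903] a 97.47 w 0.0586 F [ 0.2 -0.5 -0.9] g 66.6
[0.5695, -0.2077, 0.081, 97.47] -> [0.0001, 0.0012, 0.0186] [-0.0, 0.0002, 0.0] n>= 0.2
```

>>> arm_command(commands=[1,0,0,0.007,0,0,0,1,0,0,0.013,0,0,0,1,0,0,0.018,0,0,0,1,0,0,0.019,0,0,0,1,0,0,0.019,0,0,0])

```text
time_s: 31.75
position: [0.5689, -0.2078, 0.0569]
tool_rot: [[-0.13, 0.992, 0.0], [0.992, 0.13, -0.0], [-0.0, 0.0, -1.0]]
ft_force: [0.6, 0.3, -0.9]
grip_width: 0.0585
gripper_force: 66.6
```

>>> arm_command(commands=[1,0,0,0.001,0,0,0,1,0,0,0.002,0,0,0,1,0,0,0.003,0,0,0,1,0,0,0.003,0,0,0])

```text
time_s: 32.08
position: [0.569, -0.2079, 0.0567]
tool_rot: [[-0.13, 0.992, 0.001], [0.992, 0.13, -0.001], [-0.001, 0.001, -1.0]]
ft_force: [-4.0, 1.4, 9.6]
grip_width: 0.0589
gripper_force: 67.8
```

>>> arm_command(commands=[1,0,0,-0.002,0,0,0,-1,0,0,-0.002,0,0,0,-1,0,0,-0.002,0,0,0,-1,0,0,-0.002,0,0,0,-1,0,0,-0.002,0,0,0,-1,0,0,-0.05,0,0,0,-1,0,0,-0.12,0,0,0,-1,0,0,-0.2,0,0,0,-1,0,0,-0.3,0,0,0,-1,0.5,0.1,-0.3,0,0,0,-1,0.5,0.1,-0.3,0,0,0,-1,0.5,0.1,-0.3,0,0,0])

```text
time_s: 33.08
position: [0.5772, -0.0821, 0.2017]
tool_rot: [[-0.128, 0.992, 0.001], [0.992, 0.128, -0.001], [-0.001, 0.001, -1.0]]
ft_force: [0.8, -0.1, 0.3]
grip_width: 0.0853
gripper_force: 0.0
```

>>> arm_command(commands=[-1,0.2,-0.1,-0.1,0,0,0,-1,0.2,-0.1,-0.1,0,0,0,-1,0.2,-0.1,-0.1,0,0,0,-1,0.2,-0.1,-0.1,0,0,0,-1,0.2,-0.1,-0.1,0,0,0,-1,0.2,-0.1,-0.1,0,0,0])

```text
time_s: 33.58
position: [0.5148, 0.0093, 0.2508]
tool_rot: [[-0.13, 0.991, 0.0], [0.991, 0.13, -0.001], [-0.001, 0.0, -1.0]]
ft_force: [-0.1, 0.4, -1.0]
grip_width: 0.085
gripper_force: 0.0
```

Run:
```python
from go import *
from fit import T
d=grab("top",3);go()
im=d["image"]
def line(nm,P):
    uv=proj(d,T(pose["jig"],P)).round().astype(int); print(nm,[ (int(p[i]),*im[v,u].tolist()) for p,(u,v) in zip(P,uv)])
i=0; line("x y=20 z82",[[q,20,82] for q in range(20,102,3)])
i=1; line("y x=60 z82",[[60,q,82] for q in range(-70,72,4)])
i=0; line("butt",[[q,0,59] for q in range(-92,-68,3)])
d0,_=pickle.load(open("d0.pkl","rb"))
for n,(u,v,w,h) in(("offcut",(165,200,30,45)),("box",(420,115,45,30))):
    print(n,np.abs(im[v:v+h,u:u+w].astype(int)-d0["image"][v:v+h,u:u+w]).mean())
```

```text
t 33.73 p [0.515  0.0087 0.2742] a 97.39 w 0.0853 F [-0.1  0.1  0.4] g 0.0
x y=20 z82 [(20, 78, 52, 30), (23, 78, 57, 40), (26, 58, 42, 29), (29, 142, 111, 72), (32, 199, 156, 105), (35, 206, 160, 108), (38, 221, 173, 117), (41, 225, 177, 118), (44, 219, 172, 116), (47, 220, 173, 116), (50, 218, 170, 112), (53, 203, 158, 104), (56, 199, 154, 103), (59, 203, 159, 107), (62, 192, 149, 100), (65, 196, 153, 102), (68, 199, 155, 103), (71, 195, 152, 100), (74, 202, 158, 106), (77, 196, 153, 103), (80, 197, 153, 102), (83, 196, 152, 102), (86, 184, 143, 95), (89, 158, 122, 83), (92, 86, 57, 35), (95, 97, 76, 50), (98, 153, 119, 80), (101, 159, 126, 84)]
y x=60 z82 [(-70, 175, 139, 91), (-66, 178, 140, 95), (-62, 177, 140, 95), (-58, 194, 152, 100), (-54, 202, 156, 103), (-50, 193, 151, 100), (-46, 88, 69, 46), (-42, 154, 107, 66), (-38, 132, 87, 53), (-34, 114, 76, 47), (-30, 188, 147, 98), (-26, 206, 161, 107), (-22, 205, 160, 108), (-18, 209, 163, 110), (-14, 208, 162, 109), (-10, 192, 150, 99), (-6, 189, 148, 99), (-2, 196, 153, 102), (2, 196, 153, 102), (6, 196, 154, 103), (10, 193, 150, 101), (14, 202, 158, 106), (18, 203, 159, 106), (22, 203, 159, 107), (26, 200, 156, 104), (30, 174, 135, 90), (34, 73, 68, 46), (38, 76, 74, 49), (42, 158, 148, 120), (46, 198, 183, 153), (50, 197, 182, 153), (54, 196, 181, 151), (58, 197, 182, 153), (62, 198, 183, 153), (66, 197, 181, 152), (70, 200, 184, 154)]
butt [(-92, 225, 192, 131), (-89, 225, 192, 130), (-86, 225, 193, 132), (-83, 226, 193, 132), (-80, 224, 191, 130), (-77, 156, 102, 64), (-74, 156, 103, 63), (-71, 155, 101, 62)]
offcut 1.1441975308641976
box 1.2407407407407407
```

```bash
python3 -c "
from rig import env
print(env.close_job())"
```

```text
the job is handed in; nothing more can be done
None
```

The mallet is assembled in the jig in the order asked and handed in at about 34 s; the final top picture showed the cheek seated and the handle in place (the arm hid the cheek's left end), with the offcut and screw box unmoved, but the hand-in returned no verdict.

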